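# Pack the sample pots by weight and press down the sprung carrier

## Task

Move all the sample pots from the tray in the water bath into the spring carrier on the bench, in one upright stack centred on its sprung plate; the pots look alike, so heft them and pack the heaviest at the bottom and each lighter one on the next heavier. When the stack is complete, set the hand tamper's flat foot on top of it and press squarely down until the sprung plate is fully down and level, hold it there for about a second, then stand the tamper upright back in the bath tray and leave the pots stacked. Do not tip a pot over, and leave the two dropper bottles alone.

Things in the scene. Friction and masses are not known exactly. Their poses are not given: they have to be found in the camera images.
- carrier: Fixed spring carrier on the bench left of the bath: grey base 116 x 116 x 10 mm, four upright guide posts 10 mm thick, tops 95 mm above the bench, centred at x, y = +-27.6 mm in its frame. The 45 mm gaps between posts face along its x and y axes; fingers holding a pot fit through them. A pot has 5 mm play all round. Origin: centre of the underside; z up; yaw varies.
- plate_top (a point): Centre of the top face of the carrier's sprung plate (46 mm square, 6 mm thick, between the posts, on the carrier's centre line). Empty, it is 48 mm above the bench. z is the plate's normal. It sinks on a spring and can also rock a little (about 6 N m/rad), so pressing off-centre or askew leaves it out of level.
- follower (a joint): How far the sprung plate has sunk, in m: 0 fully up, 0.018 bottomed out on its stop. About 3 N starts it, about 21 N in all (pots and tamper included) bottoms it; it springs back up when let go. The weight of the pots alone never bottoms it.
- tamper: Hand tamper, 93 mm high: flat round steel foot 56 mm across and 12 mm thick, short neck, then an upright black square handle 30 x 30 mm (faces square to its x and y axes) from 22 to 90 mm above the underside. 0.25 kg. Origin: centre of the foot's underside; z up along the handle. Starts standing on the bath tray's floor.
- bath_tray: Fixed stainless tray in the drained, open water bath: 335 x 280 mm outside, walls 3 mm thick and 43 mm high, floor 6 mm thick. Origin: centre of its underside, at z = 0.179, so its floor is at z = 0.185; its long side is its x axis. The bath's rim round it is at z = 0.238.
- dropper: Small dropper bottle, 25 mm in diameter, 73 mm high, standing on the bench near the carrier: a bystander, leave it alone. Origin: centre of its underside.
- dropper_b: Another small dropper bottle, 25 mm in diameter, 73 mm high, standing on the bench near the carrier: a bystander, leave it alone. Origin: centre of its underside.
- pot_a: One of four plain metal sample pots that look alike: round, closed, 58 mm across, 34 mm high, flat top and bottom. Origin: centre of its underside; z up. Starts upright on the bath tray's floor; three or all four are present. Hidden mass, 0.07 to 0.82 kg; any two pots differ by at least 0.13 kg.
- pot_b: One of four plain metal sample pots that look alike: round, closed, 58 mm across, 34 mm high, flat top and bottom. Origin: centre of its underside; z up. Starts upright on the bath tray's floor; three or all four are present. Hidden mass, 0.07 to 0.82 kg; any two pots differ by at least 0.13 kg.
- pot_c: One of four plain metal sample pots that look alike: round, closed, 58 mm across, 34 mm high, flat top and bottom. Origin: centre of its underside; z up. Starts upright on the bath tray's floor; three or all four are present. Hidden mass, 0.07 to 0.82 kg; any two pots differ by at least 0.13 kg.
- pot_d: One of four plain metal sample pots that look alike: round, closed, 58 mm across, 34 mm high, flat top and bottom. Origin: centre of its underside; z up. Starts upright on the bath tray's floor; three or all four are present. Hidden mass, 0.07 to 0.82 kg; any two pots differ by at least 0.13 kg.
Mind the look-alikes: they are no part of the job. Leave any blue or purple look-alike of the pot_c alone.

How it is judged (in metres and radians):
On the way, in this order (a step that is already met when the one before it is completed fails the run):
1. all the pots stand in one stack on the sprung plate, heaviest at the bottom, with the gripper off them (horizontal distance between each of pot_b, pot_d, pot_a, pot_c and plate_top below 0.01 m and angle between each of pot_b, pot_d, pot_a, pot_c's own z axis and vertical below 0.1 rad and z of pot_b in the frame of plate_top between -0.005 and 0.115 m and z of pot_d in the frame of plate_top between -0.005 and 0.115 m and z of pot_a in the frame of plate_top between -0.005 and 0.115 m and z of pot_c in the frame of plate_top between -0.005 and 0.115 m and z of each of pot_d, pot_a, pot_c in the frame of pot_b above 0.02 m and z of each of pot_a, pot_c in the frame of pot_d above 0.02 m and z of pot_c in the frame of pot_a above 0.02 m and contact force between the fingers and pot_b below 0.2 N and contact force between the fingers and pot_d below 0.2 N and contact force between the fingers and pot_a below 0.2 N and contact force between the fingers and pot_c below 0.2 N), for 0.3 s.
2. the stack is pressed down with the tamper until the plate has bottomed out level (value of joint follower above 0.0165 m and angle between plate_top's own z axis and vertical below 0.05 rad and angle between tamper's own z axis and vertical below 0.09 rad and (contact force between tamper and pot_b above 1.5 N or contact force between tamper and pot_d above 1.5 N or contact force between tamper and pot_a above 1.5 N or contact force between tamper and pot_c above 1.5 N) and horizontal distance between each of pot_b, pot_d, pot_a, pot_c and plate_top below 0.01 m and angle between each of pot_b, pot_d, pot_a, pot_c's own z axis and vertical below 0.1 rad and z of pot_b in the frame of plate_top between -0.005 and 0.115 m and z of pot_d in the frame of plate_top between -0.005 and 0.115 m and z of pot_a in the frame of plate_top between -0.005 and 0.115 m and z of pot_c in the frame of plate_top between -0.005 and 0.115 m and z of each of pot_d, pot_a, pot_c in the frame of pot_b above 0.02 m and z of each of pot_a, pot_c in the frame of pot_d above 0.02 m and z of pot_c in the frame of pot_a above 0.02 m), for 0.5 s.
At the end, for the whole second after the job is handed in: All pots upright (0.1 rad) in one stack within 10 mm of the plate's centre, heavier below lighter; the plate was pressed to 1.5 mm of its stop, level to 0.05 rad, with the tamper upright to 0.09 rad, for 0.5 s, and let up; the tamper stands upright on the tray floor; all at rest (horizontal distance between each of pot_b, pot_d, pot_a, pot_c and plate_top below 0.01 m and angle between each of pot_b, pot_d, pot_a, pot_c, tamper's own z axis and vertical below 0.1 rad and z of pot_b in the frame of plate_top between -0.005 and 0.115 m and z of pot_d in the frame of plate_top between -0.005 and 0.115 m and z of pot_a in the frame of plate_top between -0.005 and 0.115 m and z of pot_c in the frame of plate_top between -0.005 and 0.115 m and z of each of pot_d, pot_a, pot_c in the frame of pot_b above 0.02 m and z of each of pot_a, pot_c in the frame of pot_d above 0.02 m and z of pot_c in the frame of pot_a above 0.02 m and z of tamper in the frame of bath_tray between 0 and 0.012 m and x of tamper in the frame of bath_tray between -0.16 and 0.16 m and y of tamper in the frame of bath_tray between -0.13 and 0.13 m and linear speed of each of pot_a, pot_b, pot_c, pot_d, tamper below 0.02 m/s and value of joint follower below 0.0165 m); the robot touches nothing.
It fails at once if a pot is tipped over (angle between any of pot_b, pot_d, pot_a, pot_c's own z axis and vertical above 0.7 rad).
It fails at once if a dropper bottle is moved or knocked over (distance of any of dropper, dropper_b from where it was at the start of the episode above 0.03 m or angle between any of dropper, dropper_b's own z axis and vertical above 0.5 rad).
Of pot_a, pot_b, pot_c, pot_d only 3 to 4 are there at a start; the rules pass over those that are not, and their reading is None.
At some moment in a run one of tamper may be knocked a few centimetres aside while the robot is not near it.
It also fails if it takes over 210 s, if anything falls off the work surface, if the arm or the gripper's body presses on something with over 40 N, if the wrist force passes 120 N, or if a joint passes its speed limit or range.

## Robot

A 7-joint arm with a two-finger parallel gripper is mounted at the origin on the work surface; the furniture and walls round the work are solid. World frame = base frame: x ahead of the robot, y to its left, z up, the work surface at z = 0. Lengths are in mm, angles in rad, forces in N, time in s.
With the tool pointing down it reaches from about 400 to 900 mm from the base axis. Payload 5.5 kg.
Tool frame: the origin (TCP) lies on the centre line of the jaws, within the pads' length; the fingertips stand 25 mm ahead of it and the grasp point (between the pads) lies 6 mm ahead of it; z points along the fingers, y is the line along which they close (so a half turn about z gives the same grasp; the last joint's range is limited). The gripper opens to 85 mm and grips with 20 to 120 N. Pads are 22 mm wide; open, the fingers measure 114 mm over their backs; the gripper's body (76 mm by 85 mm) begins 54 mm behind the grasp point. The pads swing forward as they close: fully open they stand 13 mm farther back than shut.
Start: joints at [1.471, 0.501, -0.427, 1.55, 0.221, 1.138, -0.21], TCP at [230.712, -607.677, 256.31] pointing down, gripper open.
Joint ranges: [-2.88, 2.88], [-0.31, 2.03], [-1.54, 1.56], [0.2, 2.42], [-1.41, 4.55], [0.19, 2.02], [-2.57, 2.57]. Speed limits (rad/s): [2.57, 2.57, 3.14, 3.14, 3.14, 3.14, 3.14].

## Interface

Orientations are given as a unit quaternion [w, x, y, z].
In Python, from plant import env gives the robot as it stands. The module is installed in compiled form; this text tells all that it offers.
- The arm moves only by the tool arm_command, never from a script. Its argument "rows" is a list that holds one entry, the list of rows, each a list of 5 numbers: the finger opening in m, from 0 to 0.0854, then the shift along the tool's x, y, z in m, then the turn about the tool's z in degrees. In form: [[[grip, tx, ty, tz, yaw], ...]]. A call has 1 to 8 rows; each row shifts and turns the commanded pose from where the row before left it, along the tool's axes as they then stand; what a row does not reach is not made up. A row lasts 1/10 s, in which the tool goes at most 50 mm and 8.59 degrees, less where a joint would pass 70% of its speed; a pose out of reach is approached as far as the arm can. A call with a gripper value outside its range is refused whole. The fingers move at their own pace and stop on an object; "squeeze" is the grip in N (left out, the last holds). Time passes only in rows, so rows that do not move let the fingers close. It gives the time, the measured TCP pose, the force, the opening and the grip force at its end, in the units of the state.
- env.state(): the state, without advancing time (a new reading comes with each control period).
- env.snapshot(name): name is "scene" or "side" or "wrist"; returns a dict with "frame" (480x640x3 uint8, blue, green, red), "vfov" (degrees; the focal length in pixels is half the picture's height over the tangent of half this angle, whatever the lens; pixels are square), "cx", "cy" (the principal point, pixels), "view" (4x4, takes a point from world to camera coordinates); the wrist camera has in their place "mount" (4x4, takes a point from camera to tool coordinates, whose origin is the TCP and whose axes are the flange's). Camera axes: x right, y up, looking along -z (the intrinsics and any distortion apply to the point x, -y, -z); pixel columns grow to the right and rows downward; lengths in mm; the calibration is good to about 2 mm. The wrist camera is an equidistant fisheye: a pixel r from the principal point sees the ray r / f radians off the axis. A picture is of the moment at which its call begins: read the wrist's pose just before it. There is no depth.
- env.job_done(): hands the job in; it is judged then, once.
The state is a dict: "time": time; "joints": joint angles; "joint_velocities": joint speeds; "effort": joint torques, N m; "position": TCP position; "eef_rot": TCP orientation; "force": force on the tool from outside, world axes, zero at the start; "wrist_torque": the same for the moment, N m; "finger_gap": finger opening in mm; "grasp_force": force on a finger pad.
Only numpy, scipy, OpenCV 4.12 (cv2) and the standard library are available. Lean on these libraries where they do the work, as an engineer would, in place of code of your own. Each camera call takes 0.05 s, during which the arm holds its last target. There are 200 camera calls.

## Working session

There is one attempt and no reset: what is moved stays moved. The work goes in short steps, Python scripts to look and compute and a tool call to move; the robot and the scene stay as the last step left them, time stands still between calls to the robot, and variables do not carry over. Pictures are saved under pics/ and viewed, at most 16 in all, crops included, and the job is handed in when it is done.

Besides the shell and the picture viewer there is one more tool, called in YAML: its name, and indented under it one key for each argument. arm_command: Moves the arm, as the interface text tells. Its arguments: {"type":"object","properties":{"rows":{"type":"array","items":{"type":"array","items":{"type":"array","items":{"type":"number"}}}},"squeeze":{"type":"number"}},"required":["rows"]}

```bash
mkdir -p pics; python3 - <<'E'
from plant import env
import cv2,numpy as np
s=env.state(); print(s)
for n in("scene","side"):
    d=env.snapshot(n); cv2.imwrite(f"pics/{n}0.png",d["frame"]); print(n,d["vfov"],d["cx"],d["cy"],np.round(d["view"],3).tolist(),[k for k in d])
d=env.snapshot("wrist"); cv2.imwrite("pics/wrist0.png",d["frame"]); print(d["vfov"],d["cx"],d["cy"],np.round(d["mount"],4).tolist(),list(d))
E
```

```text
{'time': 0.0, 'joints': array([ 1.47121158,  0.50185694, -0.42679557,  1.55147859,  0.220807  ,
        1.13832785, -0.21029384]), 'joint_velocities': array([ 1.56535788e-03,  4.92417237e-04, -6.29139409e-05,  1.70819507e-03,
       -1.36959051e-03, -7.13153392e-04,  1.31827450e-03]), 'effort': array([ 8.93344577e-05, -5.69514406e+01, -5.81623524e+00, -2.80938399e+01,
        1.07005768e-02,  1.20134430e-02,  3.68722908e-06]), 'position': array([ 230.39018124, -607.08287524,  255.24211684]), 'eef_rot': array([-9.93055476e-04,  9.83586337e-01,  1.80435329e-01, -1.54083885e-04]), 'force': array([-0.12448981, -0.17980562, -0.45593675]), 'wrist_torque': array([-0.00702771, -0.0016645 ,  0.02157702]), 'grasp_force': 0.0, 'finger_gap': 85.54190830237543}
scene 53.902020121557015 316.6649133190299 240.60520515150245 [[-0.551, -0.834, -0.021, 324.982], [0.405, -0.29, 0.867, -307.904], [-0.729, 0.469, 0.498, -794.353], [0.0, 0.0, 0.0, 1.0]] ['frame', 'vfov', 'cx', 'cy', 'view']
side 53.84338162122199 318.1320783860022 242.63340984028858 [[0.715, 0.699, 0.012, -413.252], [-0.567, 0.569, 0.596, 192.433], [0.41, -0.433, 0.803, -1511.945], [0.0, 0.0, 0.0, 1.0]] ['frame', 'vfov', 'cx', 'cy', 'view']
65.70646984690485 322.3484676582846 235.61257946074616 [[0.0002, 0.9627, 0.2707, 68.2523], [1.0, -0.0005, 0.0009, -0.1659], [0.001, 0.2707, -0.9627, -117.1543], [0.0, 0.0, 0.0, 1.0]] ['frame', 'vfov', 'cx', 'cy', 'mount']
```

View pics/scene0.png

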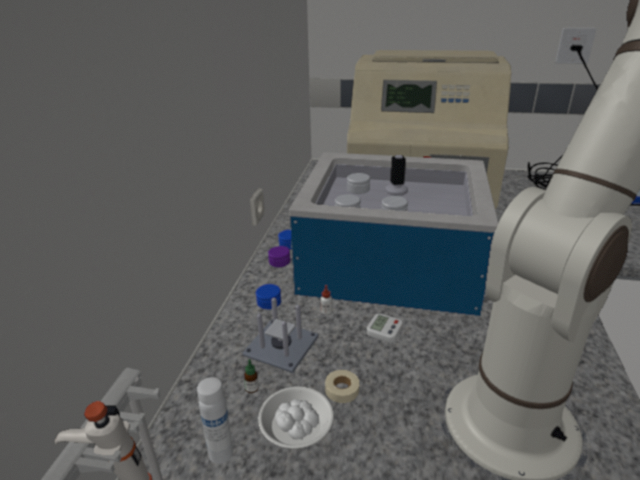

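View pics/side0.png

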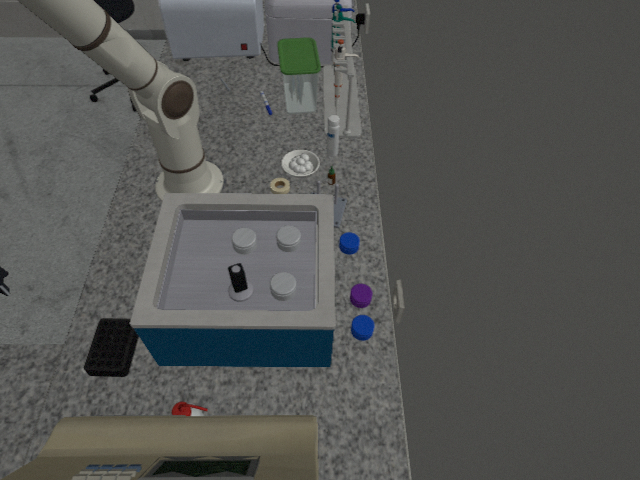

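The scene view shows the carrier at (283,340), droppers at (326,298) and (250,376), and pots at (358,183), (347,203), (394,204). The tamper is at (398,172). In the side view, three silver pots are in the tray at (244,240), (289,238), (284,286), with the tamper at (239,285). Candidates for "pot" are those three silver ones. The others are blue (349,243), blue (363,327) and purple (361,295), all outside the bath, so those are look-alikes to leave alone. No fourth pot is visible.

```bash
cat > h.py <<'E'
import numpy as np,cv2
from scipy.spatial.transform import Rotation as R
def foc(d): return 240/np.tan(np.radians(d["vfov"])/2)
def ray(d,u,v,st=None):
    f=foc(d); a=np.array([(u-d["cx"]),(v-d["cy"])])
    if st is None:
        c=np.array([a[0]/f,-a[1]/f,-1]); V=np.array(d["view"]); Rw=V[:3,:3].T; return -Rw@V[:3,3],Rw@c
    r=np.hypot(*a); t=r/f; k=np.sin(t)/max(r,1e-9)
    c=np.array([a[0]*k,-a[1]*k,-np.cos(t)]); M=np.array(d["mount"])
    q=st["eef_rot"]; Rw=R.from_quat([q[1],q[2],q[3],q[0]]).as_matrix()
    return np.array(st["position"])+Rw@M[:3,3],Rw@M[:3,:3]@c
def onz(d,u,v,z,st=None):
    o,r=ray(d,u,v,st); return o+r*(z-o[2])/r[2]
def proj(d,p,st=None):
    f=foc(d)
    if st is None:
        V=np.array(d["view"]); c=V[:3,:3]@p+V[:3,3]; return d["cx"]+f*c[0]/-c[2],d["cy"]-f*c[1]/-c[2]
    M=np.array(d["mount"]); q=st["eef_rot"]; Rw=R.from_quat([q[1],q[2],q[3],q[0]]).as_matrix()
    c=M[:3,:3].T@(Rw.T@(np.array(p)-st["position"])-M[:3,3]); n=np.hypot(c[0],c[1]); t=np.arctan2(n,-c[2])
    return d["cx"]+f*t*c[0]/n,d["cy"]-f*t*c[1]/n
E
python3 - <<'E'
from h import *
from plant import env
d=env.snapshot("side"); im=d["frame"]
def P(u,v,z): return np.round(onz(d,u,v,z)).tolist()
for u,v in((244,237),(288.5,234),(284,283)): print("pot",P(u,v,219))
print("tamper top",P(235,268,275),"foot",P(240,292,195))
print("rim out",[P(*q,238) for q in((166,196),(333,196),(334,327),(133,326))])
for q in((338,213),(331,182),(349,243),(361,295),(363,327)):print(q,P(*q,20))
e=env.snapshot("scene")
for q in((283,366),(248,352),(318,338),(283,320),(250,388),(326,310)):print("sc",q,np.round(onz(e,*q,0)).tolist())
for q in((274,300),(299,303),(262,308),(287,321)):print("post",q,np.round(onz(e,*q,95)).tolist())
cv2.imwrite("pics/a.png",np.hstack([cv2.resize(e["frame"][270:400,220:350],(400,400),interpolation=2),cv2.resize(im[190:320,150:350],(400,400),interpolation=2)[:,:]]))
E
```

```text
pot [437.0, -109.0, 219.0]
pot [505.0, -29.0, 219.0]
pot [596.0, -129.0, 219.0]
tamper top [524.0, -198.0, 275.0] foot [533.0, -205.0, 195.0]
rim out [[218.0, -169.0, 238.0], [508.0, 120.0, 238.0], [753.0, -137.0, 238.0], [464.0, -419.0, 238.0]]
(338, 213) [435.0, 231.0, 20.0]
(331, 182) [333.0, 309.0, 20.0]
(349, 243) [534.0, 171.0, 20.0]
(361, 295) [671.0, 66.0, 20.0]
(363, 327) [737.0, -0.0, 20.0]
sc (283, 366) [334.0, 248.0, 0.0]
sc (248, 352) [408.0, 287.0, 0.0]
sc (318, 338) [362.0, 147.0, 0.0]
sc (283, 320) [455.0, 178.0, 0.0]
sc (250, 388) [320.0, 326.0, 0.0]
sc (326, 310) [430.0, 80.0, 0.0]
post (274, 300) [416.0, 215.0, 95.0]
post (299, 303) [379.0, 179.0, 95.0]
post (262, 308) [407.0, 247.0, 95.0]
post (287, 321) [344.0, 227.0, 95.0]
```

View pics/a.png

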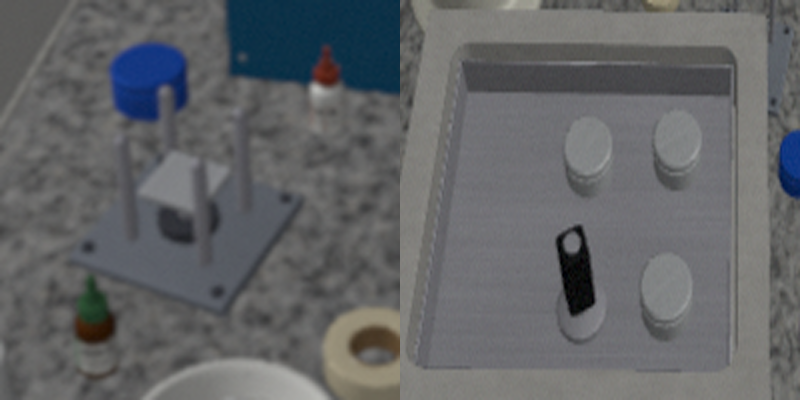

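In the crops, the carrier posts are visible around the light plate at scene (284,330). The tray holds three silver pots and one tamper, and the droppers are the red-capped (326,298) and green-capped (250,376) ones. Next I raise the arm and go above the bath.

arm_command:
  rows:
    - [[0.085,0,0,-0.045,0],[0.085,0,0,-0.045,0],[0.085,0,0,-0.045,0],[0.085,0,0,-0.04,0],[0.085,0.037,-0.03,0,0],[0.085,0.037,-0.03,0,0],[0.085,0.037,-0.03,0,0],[0.085,0.037,-0.03,0,0]]
  squeeze: 40

```text
time: 1.05
position: [327.2, -441.1, 431.3]
eef_rot: [0.0, 0.984, 0.18, 0.0]
force: [0.3, 0.0, 0.2]
finger_gap: 84.8
grasp_force: 0.0
```

arm_command:
  rows:
    - [[0.085,0.037,-0.03,0,0],[0.085,0.037,-0.03,0,0],[0.085,0.037,-0.03,0,0],[0.085,0.037,-0.03,0,0],[0.085,0.037,-0.03,0,0],[0.085,0.037,-0.03,0,0],[0.085,0.037,-0.03,0,0],[0.085,0,0,0,0]]

```text
time: 1.85
position: [496.8, -146.4, 432.0]
eef_rot: [-0.001, 0.982, 0.187, 0.002]
force: [-0.5, 0.5, 0.2]
finger_gap: 85.3
grasp_force: 0.0
```

arm_command:
  rows:
    - [[0.085,0,0,0,0],[0.085,0,0,0,0]]

```text
time: 2.05
position: [493.5, -156.1, 431.1]
eef_rot: [0.0, 0.984, 0.18, -0.0]
force: [-1.3, -1.1, 0.0]
finger_gap: 85.0
grasp_force: 0.0
```

```bash
python3 - <<'E'
from h import *
from plant import env
s=env.state(); print(s["position"],s["eef_rot"],s["force"],s["joints"])
d=env.snapshot("wrist"); cv2.imwrite("pics/w1.png",d["frame"])
np.save("st1.npy",s,allow_pickle=True)
E
```

```text
[ 493.54096072 -156.05837392  431.082805  ] [ 2.26096973e-04  9.83743438e-01  1.79579080e-01 -3.88737099e-04] [-1.29457461 -1.07367511  0.00513323] [ 0.93942728  0.16409924 -0.77813897  1.62278733  0.1172693   1.40312993
 -1.06135439]
```

View pics/w1.png

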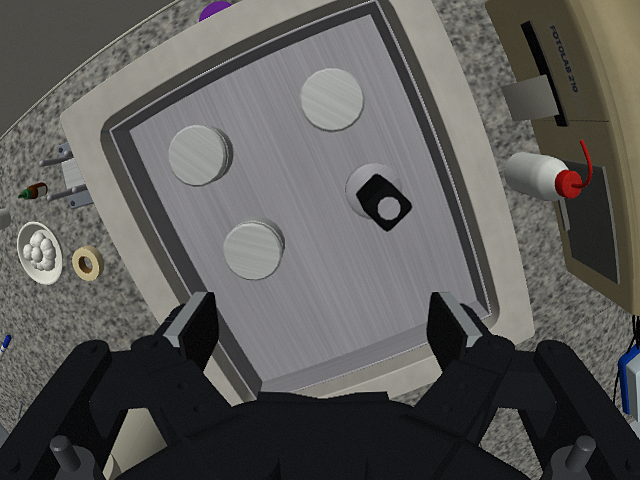

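The wrist view shows three pots with tops at about (198,155), (332,99), (253,250). The tamper top is at (388,208) with its foot at (372,190). There is no fourth pot in the tray.

```bash
python3 - <<'E'
from h import *
from plant import env
st=np.load("st1.npy",allow_pickle=True).item(); d=env.snapshot("wrist"); im=d["frame"]
g=cv2.GaussianBlur(cv2.cvtColor(im,cv2.COLOR_BGR2GRAY),(5,5),0)
c=cv2.HoughCircles(g,cv2.HOUGH_GRADIENT_ALT,1,40,param1=150,param2=0.6,minRadius=20,maxRadius=40)
for u,v,r in c[0]: print(u,v,r,"219:",onz(d,u,v,219,st).round(1),"197:",onz(d,u,v,197,st).round(1))
# tamper black top
m=((im.max(2)<60)*255).astype(np.uint8); m[:,:330]=0; m[:,430:]=0; m[260:]=0;m[:150]=0
cs,_=cv2.findContours(m,0,2); k=max(cs,key=cv2.contourArea); print(cv2.boxPoints(cv2.minAreaRect(k)))
print(cv2.approxPolyDP(k,3,True).reshape(-1,2).tolist())
print("hole",onz(d,388,208,277,st))
# tray floor corners approx
for q in((130,131),(376,15),(487,312),(247,398)): print(onz(d,*q,185,st).round())
e=env.snapshot("scene")
P=np.array([onz(e,*q,95)[:2] for q in((274.3,299.9),(298.7,306.4),(285,322.6),(259.7,314.8))]); print(P.round(1),P.mean(0))
w=e["frame"]; 
E
```

```text
250.0 247.0 29.25724 219: [ 436.  -104.6  219. ] 197: [ 427.9 -102.8  197. ]
195.0 154.0 30.888374 219: [501.8 -27.9 219. ] 197: [498.1 -21.  197. ]
330.0 99.0 31.783773 219: [ 588.3 -126.9  219. ] 197: [ 590.4 -126.6  197. ]
376.0 190.0 29.74092 219: [ 527.4 -194.4  219. ] 197: [ 525.4 -198.6  197. ]
43.0 243.0 26.100159 219: [348.2 133.9 219. ] 197: [334.2 151.7 197. ]
407.0 374.0 26.547453 219: [ 354.6 -308.3  219. ] 197: [ 341.1 -320.2  197. ]
453.0 329.0 26.854496 219: [ 423.1 -330.6  219. ] 197: [ 414.2 -343.9  197. ]
[[351.      197.00002]
 [378.      170.00002]
 [413.5     205.50002]
 [386.5     232.50002]]
[[374, 174], [356, 195], [363, 209], [387, 230], [409, 210], [410, 203], [391, 183]]
hole [ 523.40678768 -197.1112228   277.        ]
[497.  63. 185.]
[ 689. -138.  185.]
[ 443. -382.  185.]
[ 227. -154.  185.]
[[415.9 214.4]
 [369.6 185.3]
 [342.5 232.2]
 [390.6 260.6]] [379.65084769 223.12883642]
```

```bash
cat >> h.py <<'E'
def plan(s,tgts,yaw=None):
    q=s["eef_rot"]; X=R.from_quat([q[1],q[2],q[3],q[0]]).as_matrix(); y=np.degrees(np.arctan2(X[1,0],X[0,0]))
    print("t",round(s["time"],2),"pos",np.round(s["position"],1),"yaw",round(y,2),"F",np.round(s["force"],2),"gap",round(s["finger_gap"],1),"gf",round(s["grasp_force"],1),"tilt",np.round(X[:2,2],4))
    if yaw is None: yaw=y
    a=np.radians(yaw); p=np.array(s["position"],float)
    print(" turn tool z by",round(y-yaw,2))
    for t in tgts:
        w=np.array(t,float)-p; print(" to",t,"tool shift",np.round([np.cos(a)*w[0]+np.sin(a)*w[1],np.sin(a)*w[0]-np.cos(a)*w[1],-w[2]],1)); p=np.array(t,float)
E
python3 -c "
from h import *;from plant import env
plan(env.state(),[[436.5,-104.5,300],[436.5,-104.5,215]],30.4)"
```

```text
t 2.2 pos [ 493.4 -156.5  431.1] yaw 20.61 F [ 0.37 -0.23  0.03] gap 85.0 gf 0.0 tilt [-0.0005 -0.0002]
 turn tool z by -9.79
 to [436.5, -104.5, 300] tool shift [-22.8 -73.6 131.1]
 to [436.5, -104.5, 215] tool shift [ 0.  0. 85.]
```

arm_command:
  rows:
    - [[0.074,0,0,0,-5],[0.074,0,0,0,-4.6],[0.074,0,0,0,0]]

```text
time: 2.5
position: [493.7, -155.9, 431.3]
eef_rot: [0.0, 0.965, 0.261, -0.0]
force: [-0.3, 0.1, 0.2]
finger_gap: 74.1
grasp_force: 0.0
```

arm_command:
  rows:
    - [[0.074,-0.006,-0.018,0.033,0],[0.074,-0.006,-0.018,0.033,0],[0.074,-0.006,-0.019,0.033,0],[0.074,-0.005,-0.018,0.032,0],[0.074,0,0,0.02,0],[0.074,0,0,0,0],[0.074,0,0,0,0]]

```text
time: 3.2
position: [437.7, -103.9, 280.9]
eef_rot: [-0.0, 0.965, 0.261, 0.0]
force: [0.1, -0.2, 0.4]
finger_gap: 74.5
grasp_force: 0.0
```

```bash
python3 - <<'E'
from h import *
from plant import env
s=env.state(); plan(s,[[436.5,-104.5,215]])
d=env.snapshot("wrist"); im=d["frame"].copy()
for a in np.linspace(0,2*np.pi,60): cv2.circle(im,tuple(int(round(x)) for x in proj(d,np.array([436.5+29*np.cos(a),-104.5+29*np.sin(a),219]),s)),1,(0,0,255),-1)
cv2.imwrite("pics/w2.png",im)
E
```

```text
t 3.2 pos [ 437.7 -103.9  280.9] yaw 30.27 F [ 0.1  -0.21  0.44] gap 74.5 gf 0.0 tilt [0.0005 0.0002]
 turn tool z by 0.0
 to [436.5, -104.5, 215] tool shift [-1.3 -0.1 65.9]
```

View pics/w2.png

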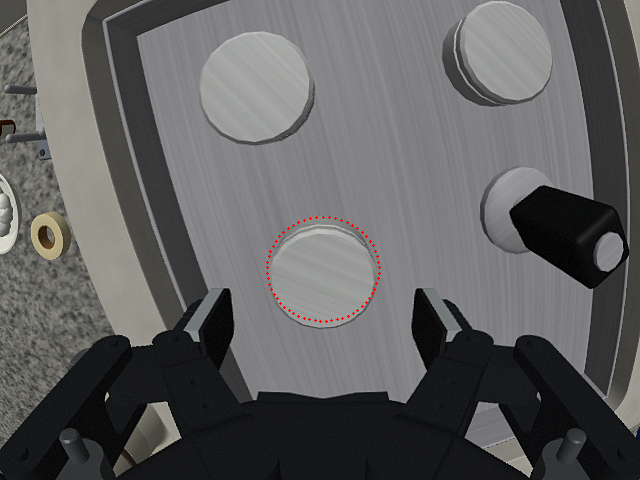

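The pot-top is at (322,276), while the predicted ring is at (323,269), so I shift about 4 mm further along −tool x.

arm_command:
  rows:
    - [[0.074,-0.005,0,0.02,0],[0.074,0,0,0.02,0],[0.074,0,0,0.016,0],[0.074,0,0,0.01,0],[0.074,0,0,0,0],[0.05,0,0,0,0],[0.05,0,0,0,0],[0.05,0,0,0,0]]

```text
time: 4.05
position: [434.1, -106.2, 215.6]
eef_rot: [0.001, 0.965, 0.262, 0.001]
force: [-0.6, -0.1, 6.4]
finger_gap: 56.7
grasp_force: 43.1
```

arm_command:
  rows:
    - [[0.05,0,0,0,0],[0.05,0,0,0,0],[0.05,0,0,-0.015,0],[0.05,0,0,-0.02,0],[0.05,0,0,-0.015,0],[0.05,0,0,0,0],[0.05,0,0,0,0],[0.05,0,0,0,0]]

```text
time: 4.85
position: [432.0, -105.9, 263.2]
eef_rot: [-0.001, 0.965, 0.262, -0.001]
force: [-0.5, 0.3, -5.6]
finger_gap: 56.6
grasp_force: 45.3
```

arm_command:
  rows:
    - [[0.05,0,0,0,0],[0.05,0,0,0,0]]

```text
time: 5.05
position: [432.6, -105.8, 263.6]
eef_rot: [-0.001, 0.965, 0.262, -0.0]
force: [-0.1, 0.3, -4.3]
finger_gap: 56.8
grasp_force: 45.3
```

arm_command:
  rows:
    - [[0.05,0,0,0,0],[0.05,0,0,0,0]]

```text
time: 5.25
position: [433.0, -105.8, 264.1]
eef_rot: [-0.0, 0.965, 0.262, -0.0]
force: [-0.1, -0.5, -4.2]
finger_gap: 57.3
grasp_force: 45.3
```

```bash
python3 - <<'E'
from h import *
from plant import env
s=env.state(); plan(s,[])
d=env.snapshot("wrist"); cv2.imwrite("pics/w3.png",d["frame"]); g=cv2.GaussianBlur(cv2.cvtColor(d["frame"],cv2.COLOR_BGR2GRAY),(5,5),0)
c=cv2.HoughCircles(g,cv2.HOUGH_GRADIENT_ALT,1,40,param1=150,param2=0.5,minRadius=30,maxRadius=80)
for u,v,r in c[0]: print(u,v,r,"219:",onz(d,u,v,219,s).round(1))
E
```

```text
t 5.25 pos [ 433.  -105.8  264.1] yaw 30.4 F [-0.14 -0.48 -4.23] gap 57.3 gf 45.3 tilt [-0.0003  0.0003]
 turn tool z by 0.0
325.0 331.0 72.56039 219: [ 410.2 -120.3  219. ]
528.0 29.0 60.00576 219: [ 591.5 -127.1  219. ]
254.0 68.0 66.000626 219: [502.4 -30.3 219. ]
543.0 208.0 47.48392 219: [ 521.2 -182.6  219. ]
254.0 68.0 57.689224 219: [502.4 -30.3 219. ]
```

View pics/w3.png

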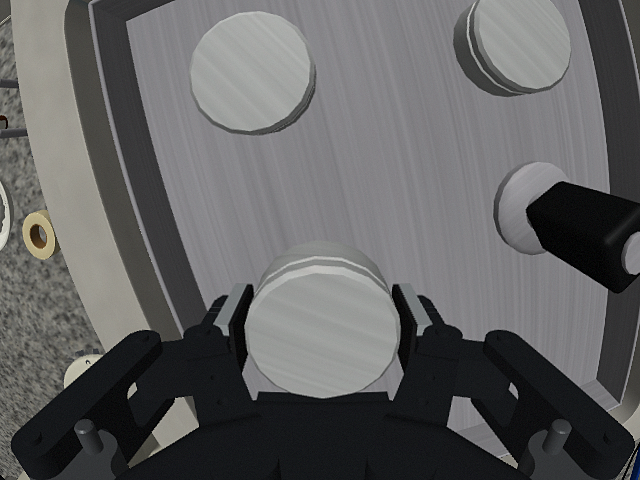

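The pot is lifted and hangs level, with its top centre at about (323,331). The others are at (252,72) and (522,42). I put it down and heft the next one.

arm_command:
  rows:
    - [[0.05,0,0,0.02,0],[0.05,0,0,0.015,0],[0.05,0,0,0.01,0],[0.05,0,0,0.004,0],[0.05,0,0,0,0],[0.05,0,0,0,0],[0.074,0,0,0,0],[0.074,0,0,0,0]]

```text
time: 6.1
position: [433.8, -106.1, 216.0]
eef_rot: [0.001, 0.965, 0.262, 0.001]
force: [-1.0, -0.5, 0.4]
finger_gap: 74.0
grasp_force: 0.0
```

arm_command:
  rows:
    - [[0.074,0,0,0,0],[0.074,0,0,-0.04,0],[0.074,0,0,-0.04,0],[0.074,0,0,0,0],[0.074,0,0,0,0]]

```text
time: 6.6
position: [433.7, -106.3, 296.4]
eef_rot: [0.001, 0.965, 0.262, 0.001]
force: [-0.3, -1.7, -0.6]
finger_gap: 73.8
grasp_force: 0.0
```

```bash
python3 - <<'E'
from h import *
from plant import env
im=cv2.imread("pics/w3.png"); d=env.snapshot("wrist"); s0=dict(position=np.array([433,-105.8,264.1]),eef_rot=[0,np.cos(np.radians(15.2)),np.sin(np.radians(15.2)),0])
print(onz(d,323,331,268,s0))
for q in((252,72),(522,42)): print(onz(d,*q,219,s0))
plan(env.state(),[[502,-31,295],[502,-31,215.5]],30.4)
E
```

```text
[ 434.54225582 -104.80222505  268.        ]
[500.49306945 -30.39086372 219.        ]
[ 583.04245301 -127.47805492  219.        ]
t 6.65 pos [ 432.9 -106.1  295.3] yaw 30.37 F [-0.2   0.22 -0.1 ] gap 73.9 gf 0.0 tilt [ 0.0003 -0.0008]
 turn tool z by -0.03
 to [502, -31, 295] tool shift [ 97.6 -29.8   0.3]
 to [502, -31, 215.5] tool shift [ 0.   0.  79.5]
```

arm_command:
  rows:
    - [[0.074,0.033,-0.01,0,0],[0.074,0.033,-0.01,0,0],[0.074,0.031,-0.01,0,0],[0.074,0,0,0.03,0],[0.074,0,0,0,0],[0.074,0,0,0.03,0],[0.074,0,0,0.019,0],[0.074,0,0,0,0]]

```text
time: 7.45
position: [498.8, -31.8, 213.9]
eef_rot: [-0.001, 0.965, 0.262, -0.003]
force: [0.2, 0.4, 0.5]
finger_gap: 74.2
grasp_force: 0.0
```

arm_command:
  rows:
    - [[0.05,0,0,0,0],[0.05,0,0,0,0],[0.05,0,0,0,0],[0.05,0,0,0,0],[0.05,0,0,-0.015,0],[0.05,0,0,-0.02,0],[0.05,0,0,-0.015,0],[0.05,0,0,0,0]]

```text
time: 8.25
position: [503.2, -30.8, 269.1]
eef_rot: [0.001, 0.965, 0.262, 0.002]
force: [0.3, 0.1, -0.5]
finger_gap: 56.4
grasp_force: 42.8
```

arm_command:
  rows:
    - [[0.05,0,0,0,0],[0.05,0,0,0,0],[0.05,0,0,0,0],[0.05,0,0,0,0]]

```text
time: 8.65
position: [501.1, -30.9, 265.7]
eef_rot: [-0.0, 0.965, 0.262, -0.001]
force: [0.4, 0.5, 0.1]
finger_gap: 57.2
grasp_force: 42.8
```

arm_command:
  rows:
    - [[0.05,0,0,0,0],[0.05,0,0,0,0]]

```text
time: 8.85
position: [501.4, -30.9, 266.1]
eef_rot: [-0.0, 0.965, 0.262, -0.0]
force: [0.3, -0.3, -0.3]
finger_gap: 57.1
grasp_force: 42.8
```

```bash
python3 - <<'E'
from h import *
from plant import env
F=[]
for i in range(5):
    d=env.snapshot("wrist"); F.append(env.state()["force"])
print(np.mean(F,0),np.std(F,0)); cv2.imwrite("pics/w4.png",d["frame"])
plan(env.state(),[])
E
```

```text
[-0.06891016 -0.0134178  -1.04040399] [0.24850771 0.31383682 0.19145649]
t 9.1 pos [501.5 -30.9 266.3] yaw 30.39 F [ 0.15  0.42 -1.07] gap 57.1 gf 42.8 tilt [0. 0.]
 turn tool z by 0.0
```

arm_command:
  rows:
    - [[0.05,0,0,0.02,0],[0.05,0,0,0.015,0],[0.05,0,0,0.01,0],[0.05,0,0,0.004,0],[0.05,0,0,0,0],[0.05,0,0,0,0],[0.074,0,0,0,0],[0.074,0,0,0,0]]

```text
time: 9.9
position: [501.7, -30.9, 217.4]
eef_rot: [0.0, 0.965, 0.262, 0.0]
force: [0.1, 0.3, -0.9]
finger_gap: 74.0
grasp_force: 0.0
```

arm_command:
  rows:
    - [[0.074,0,0,0,0],[0.074,0,0,-0.04,0],[0.074,0,0,-0.04,0],[0.074,0,0,0,0],[0.074,0,0,0,0]]

```text
time: 10.4
position: [502.1, -31.1, 298.2]
eef_rot: [0.001, 0.965, 0.262, 0.001]
force: [0.4, -0.5, -1.1]
finger_gap: 74.0
grasp_force: 0.0
```

```bash
python3 - <<'E'
from h import *
from plant import env
F=[]
for i in range(4):
    d=env.snapshot("wrist"); F.append(env.state()["force"])
print(np.mean(F,0),np.std(F,0))
plan(env.state(),[[585.5,-127.5,295],[585.5,-127.5,215.5]],30.4)
E
```

```text
[-0.31794061  0.203097    0.23948238] [0.37643795 0.29143856 0.52098543]
t 10.6 pos [500.7 -31.1 296.1] yaw 30.38 F [-0.57  0.69  0.  ] gap 74.3 gf 0.0 tilt [-0.0022  0.0004]
 turn tool z by -0.02
 to [585.5, -127.5, 295] tool shift [ 24.4 126.1   1.1]
 to [585.5, -127.5, 215.5] tool shift [ 0.   0.  79.5]
```

arm_command:
  rows:
    - [[0.074,0.008,0.04,0,0],[0.074,0.008,0.043,0,0],[0.074,0.008,0.043,0,0],[0.074,0,0,0,0],[0.074,0,0,0,0],[0.074,0,0,0,0]]

```text
time: 11.2
position: [585.2, -126.0, 296.5]
eef_rot: [-0.001, 0.965, 0.263, -0.001]
force: [0.0, -0.1, -0.1]
finger_gap: 73.9
grasp_force: 0.0
```

```bash
python3 - <<'E'
from h import *
from plant import env
s=env.state(); d=env.snapshot("wrist"); g=cv2.GaussianBlur(cv2.cvtColor(d["frame"],cv2.COLOR_BGR2GRAY),(5,5),0); cv2.imwrite("pics/w5.png",d["frame"][100:450])
c=cv2.HoughCircles(g,cv2.HOUGH_GRADIENT_ALT,1,20,param1=150,param2=0.5,minRadius=30,maxRadius=80)
for u,v,r in c[0]: print(u,v,r,"219:",onz(d,u,v,219,s).round(1))
plan(s,[[585.5,-127.5,215.5]],30.4)
E
```

```text
329.0 253.0 49.198162 219: [ 589.9 -126.9  219. ]
128.0 290.0 43.075245 219: [503.  -30.6 219. ]
391.0 155.0 63.311104 219: [ 652.9 -127.4  219. ]
t 11.2 pos [ 585.2 -126.   296.5] yaw 30.49 F [ 0.   -0.13 -0.08] gap 73.9 gf 0.0 tilt [-0.0017  0.0014]
 turn tool z by 0.09
 to [585.5, -127.5, 215.5] tool shift [-0.5  1.4 81. ]
```

View pics/w5.png

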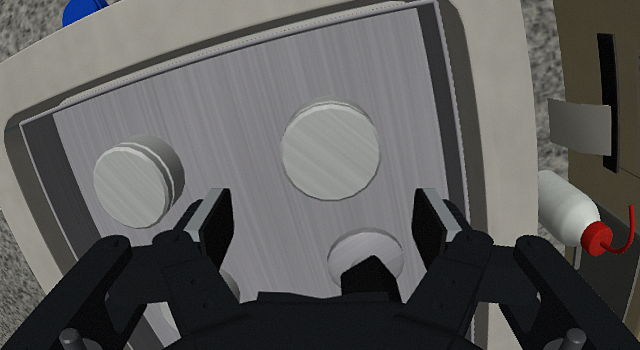

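Pot C's top centre is at about (330,251) in the full frame, with the tamper foot next to it at (366,357). I grip pot C with a shift of (+3, +3) mm.

arm_command:
  rows:
    - [[0.074,0.003,0.003,0.02,0],[0.074,0,0,0.02,0],[0.074,0,0,0.02,0],[0.074,0,0,0.02,0],[0.074,0,0,0,0],[0.05,0,0,0,0],[0.05,0,0,0,0],[0.05,0,0,0,0]]

```text
time: 12.05
position: [590.6, -128.3, 218.7]
eef_rot: [0.0, 0.965, 0.262, 0.001]
force: [-1.2, -0.4, 1.7]
finger_gap: 56.5
grasp_force: 44.8
```

arm_command:
  rows:
    - [[0.05,0,0,0,0],[0.05,0,0,-0.015,0],[0.05,0,0,-0.02,0],[0.05,0,0,-0.015,0],[0.05,0,0,0,0],[0.05,0,0,0,0],[0.05,0,0,0,0],[0.05,0,0,0,0]]

```text
time: 12.85
position: [589.3, -128.6, 266.1]
eef_rot: [-0.001, 0.965, 0.262, -0.001]
force: [-0.3, 0.2, -7.0]
finger_gap: 56.7
grasp_force: 46.1
```

```bash
python3 - <<'E'
from h import *
from plant import env
F=[]
for i in range(6):
    d=env.snapshot("wrist"); F.append(env.state()["force"])
print(np.mean(F,0),np.std(F,0)); cv2.imwrite("pics/w6.png",d["frame"])
plan(env.state(),[])
E
```

```text
[-0.01997641  0.36861374 -7.93719215] [0.62738121 0.56980879 0.36147587]
t 13.15 pos [ 590.  -128.6  267.1] yaw 30.39 F [ 0.18  1.47 -8.17] gap 56.6 gf 46.1 tilt [-0.0003  0.0001]
 turn tool z by 0.0
```

The weights are A about 4.3 N, B about 1.1 N and C about 7.9 N, so the stack from the bottom is C, A, B. I carry C up and look at the carrier.

arm_command:
  rows:
    - [[0.05,0,0,-0.038,0],[0.05,0,0,-0.038,0],[0.05,0,0,-0.038,0],[0.05,0,0,-0.038,0],[0.05,0,0,0,0]]

```text
time: 13.65
position: [592.8, -127.8, 425.7]
eef_rot: [0.002, 0.965, 0.262, 0.005]
force: [1.5, 0.9, -7.4]
finger_gap: 56.5
grasp_force: 48.7
```

arm_command:
  rows:
    - [[0.05,0,-0.039,0,0],[0.05,0,-0.039,0,0],[0.05,0,-0.039,0,0],[0.05,0,-0.039,0,0],[0.05,0,-0.039,0,0],[0.05,0,-0.039,0,0],[0.05,0,-0.039,0,0],[0.05,0,-0.039,0,0]]

```text
time: 14.45
position: [430.4, 141.6, 417.8]
eef_rot: [0.0, 0.965, 0.262, -0.001]
force: [0.1, 0.9, -7.1]
finger_gap: 56.5
grasp_force: 48.4
```

arm_command:
  rows:
    - [[0.05,0,0,0,0],[0.05,0,0,0,0],[0.05,0,0,0,0]]

```text
time: 14.75
position: [432.1, 139.5, 418.4]
eef_rot: [0.0, 0.965, 0.262, -0.001]
force: [0.6, -0.9, -9.0]
finger_gap: 56.2
grasp_force: 48.4
```

```bash
python3 - <<'E'
from h import *
from plant import env
s=env.state(); plan(s,[]); d=env.snapshot("wrist"); np.save("st2.npy",s,allow_pickle=True); cv2.imwrite("pics/w7f.png",d["frame"])
u,v=proj(d,np.array([380,223,60.]),s); print(u,v)
u0,v0=int(np.clip(u-80,0,440)),int(np.clip(v-60,0,330)); print(u0,v0)
cv2.imwrite("pics/w7.png",cv2.resize(d["frame"][v0:v0+150,u0:u0+200],(800,600),interpolation=cv2.INTER_CUBIC))
print(proj(d,np.array([s["position"][0],s["position"][1],s["position"][2]+3]),s))
E
```

```text
t 14.75 pos [432.1 139.5 418.4] yaw 30.34 F [ 0.63 -0.9  -9.03] gap 56.2 gf 48.4 tilt [-0.0008 -0.001 ]
 turn tool z by 0.0
247.56076097809535 189.23684695245706
167 129
(np.float64(323.22096555739137), np.float64(334.1620002254775))
```

View pics/w7.png

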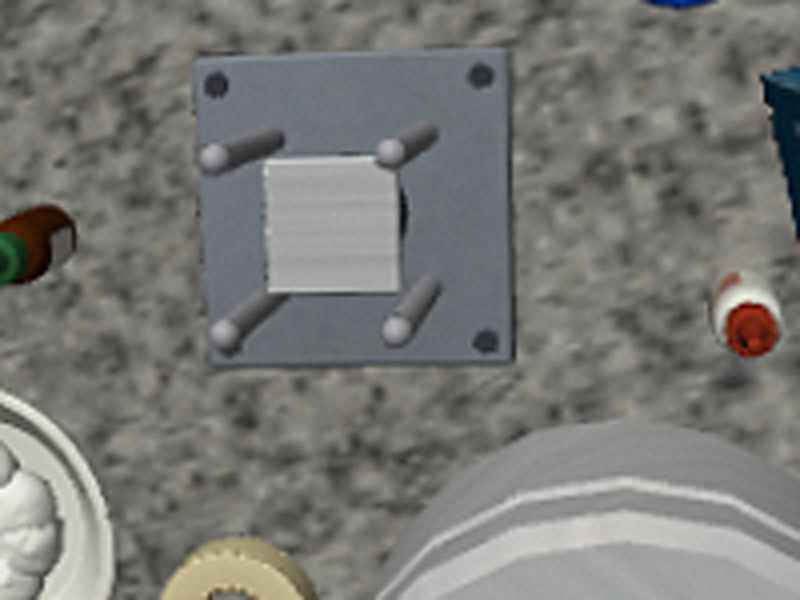

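The wrist crop shows the carrier. In crop pixels the plate corners are (264,161), (397,155), (401,291), (270,292), the post tops (213,157), (390,152), (397,329), (225,333), and the base corners (194,60), (509,49), (514,358), (212,366).

```bash
python3 - <<'E'
from h import *
from plant import env
s=np.load("st2.npy",allow_pickle=True).item(); d=env.snapshot("wrist")
for z,L in((48,[(264,161),(397,155),(401,291),(270,292)]),(94,[(213,157),(390,152),(397,329),(225,333)]),(10,[(194,60),(509,49),(514,358),(212,366)])):
    P=np.array([onz(d,167+u/4,129+v/4,z,s)[:2] for u,v in L]); e=np.diff(np.vstack([P,P[:1]]),axis=0)
    print(z,P.mean(0).round(1),np.degrees(np.arctan2(e[:,1],e[:,0])).round(1)%90,np.linalg.norm(e,axis=1).round(1))
im=cv2.imread("pics/w7f.png")
g=cv2.GaussianBlur(cv2.cvtColor(im,cv2.COLOR_BGR2GRAY),(5,5),0)
c=cv2.HoughCircles(g,cv2.HOUGH_GRADIENT_ALT,1,20,param1=150,param2=0.4,minRadius=60,maxRadius=90)
z=s["position"][2]+2.5
for u,v,r in c[0]: print(u,v,r,onz(d,u,v,z,s).round(1)-s["position"])
plan(env.state(),[])
E
```

```text
48 [383.6 223.8] [31.6 30.5 30.1 30.5] [45.3 45.8 45.3 44.7]
94 [384.6 223.9] [30.4 30.9 31.2 31.3] [55.1 54.3 54.7 55. ]
10 [384.1 223.5] [30.6 30.5 31.6 30.9] [114.3 111.6 113.6 113.6]
321.0 325.0 73.32474 [2.60520825 2.45338296 2.46067241]
482.0 257.0 79.450134 [ 52.40520825 -33.34661704   2.46067241]
238.0 153.0 68.03931 [40.80520825 54.65338296  2.46067241]
283.0 172.0 67.10604 [42.50520825 39.35338296  2.46067241]
t 14.85 pos [432.5 139.4 418.7] yaw 30.28 F [ 0.47 -0.94 -7.86] gap 56.4 gf 48.4 tilt [-0.0009  0.    ]
 turn tool z by 0.0
```

```bash
python3 -c "
from h import *;from plant import env
plan(env.state(),[[381.7,222.4,418],[381.7,222.4,140],[381.7,222.4,82]],30.7)"
```

```text
t 14.85 pos [432.5 139.4 418.7] yaw 30.28 F [ 0.47 -0.94 -7.86] gap 56.4 gf 48.4 tilt [-0.0009  0.    ]
 turn tool z by -0.42
 to [381.7, 222.4, 418] tool shift [ -1.3 -97.3   0.7]
 to [381.7, 222.4, 140] tool shift [  0.   0. 278.]
 to [381.7, 222.4, 82] tool shift [ 0.  0. 58.]
```

arm_command:
  rows:
    - [[0.05,0,-0.032,0,-0.4],[0.05,0,-0.032,0,0],[0.05,-0.002,-0.033,0,0],[0.05,0,0,0.04,0],[0.05,0,0,0.04,0],[0.05,0,0,0.04,0],[0.05,0,0,0.04,0],[0.05,0,0,0,0]]

```text
time: 15.65
position: [378.1, 219.8, 254.1]
eef_rot: [-0.0, 0.964, 0.265, -0.006]
force: [-2.0, -0.8, -8.1]
finger_gap: 56.2
grasp_force: 50.3
```

arm_command:
  rows:
    - [[0.05,0,0,0.04,0],[0.05,0,0,0.04,0],[0.05,0,0,0.028,0],[0.05,0,0,0,0],[0.05,0,0,0,0],[0.05,0,0,0,0]]

```text
time: 16.25
position: [383.1, 224.0, 153.5]
eef_rot: [-0.0, 0.964, 0.265, 0.002]
force: [1.8, -0.4, -6.6]
finger_gap: 56.6
grasp_force: 50.2
```

```bash
python3 - <<'E'
from h import *;from plant import env
s=env.state();plan(s,[[381.7,222.4,82]],30.7)
d=env.snapshot("wrist"); cv2.imwrite("pics/w8.png",d["frame"])
g=cv2.GaussianBlur(cv2.cvtColor(d["frame"],cv2.COLOR_BGR2GRAY),(5,5),0)
c=cv2.HoughCircles(g,cv2.HOUGH_GRADIENT_ALT,1,20,param1=150,param2=0.4,minRadius=60,maxRadius=90)
for u,v,r in c[0]: print(u,v,r,onz(d,u,v,s["position"][2]+2.5,s).round(1)-s["position"])
E
```

```text
t 16.25 pos [383.1 224.  153.5] yaw 30.74 F [ 1.79 -0.41 -6.56] gap 56.6 gf 50.2 tilt [0.0037 0.0018]
 turn tool z by 0.04
 to [381.7, 222.4, 82] tool shift [-2.   0.7 71.5]
319.0 322.0 71.43677 [3.22549679 3.68051211 2.53879039]
523.0 81.0 68.631676 [111.52549679 -11.71948789   2.53879039]
404.0 139.0 68.26128 [70.52549679 12.78051211  2.53879039]
457.0 117.0 74.4697 [86.32549679  1.88051211  2.53879039]
```

View pics/w8.png

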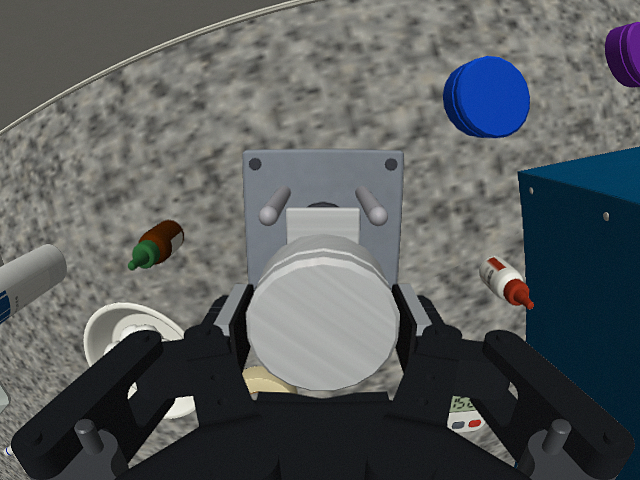

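The pot is held level with its top centre at about (322,320), centred laterally between the far post tops at (267,216) and (380,215).

```bash
python3 - <<'E'
from h import *;from plant import env
s=env.state();plan(s,[]);d=env.snapshot("wrist"); im=d["frame"]
x=np.array([np.cos(np.radians(30.7)),np.sin(np.radians(30.7))])
for q in((267,216),(380,215)): print(onz(d,*q,93,s).round(1))
m=(onz(d,267,216,93,s)+onz(d,380,215,93,s))[:2]/2; print("carrier ctr",m-27.6*x)
for z in(153.5+2.5,):
  print("pot",[ (onz(d,u,v,z,s)[:2]).round(1) for u,v in((321,318),(321,322))])
print([onz(d,*q,10,s).round(1) for q in((243,151),(404,151))])
E
```

```text
t 16.3 pos [383.  223.9 153.4] yaw 30.74 F [-0.27 -0.29 -8.43] gap 56.4 gf 50.2 tilt [0.0039 0.0016]
 turn tool z by 0.0
[393.5 262.3  93. ]
[422.4 214.6  93. ]
carrier ctr [384.22117041 224.36738548]
pot [array([388. , 227.8]), array([386.6, 227. ])]
[array([403.7, 301.9,  10. ]), array([462. , 204.1,  10. ])]
```

arm_command:
  rows:
    - [[0.05,-0.0015,0,0.02,0],[0.05,0,0,0.02,0],[0.05,0,0,0.02,0],[0.05,0,0,0,0],[0.05,0,0,0,0],[0.05,0,0,0,0]]

```text
time: 16.95
position: [380.9, 222.9, 92.7]
eef_rot: [-0.0, 0.964, 0.265, 0.001]
force: [1.8, 0.5, -7.1]
finger_gap: 56.8
grasp_force: 50.2
```

```bash
python3 -c "
from h import *;from plant import env
s=env.state();plan(s,[[381.6,222.6,80]],30.7)"
```

```text
t 16.95 pos [380.9 222.9  92.7] yaw 30.78 F [ 1.76  0.48 -7.1 ] gap 56.8 gf 50.2 tilt [0.0025 0.0011]
 turn tool z by 0.08
 to [381.6, 222.6, 80] tool shift [ 0.4  0.6 12.7]
```

Good. Now down to the plate and release.

arm_command:
  rows:
    - [[0.05,0,0,0.005,0],[0.05,0,0,0.005,0],[0.05,0,0,0.003,0],[0.05,0,0,0,0],[0.05,0,0,0,0]]

```text
time: 17.45
position: [380.5, 222.3, 78.6]
eef_rot: [0.0, 0.964, 0.265, 0.001]
force: [2.2, -1.4, -1.9]
finger_gap: 56.7
grasp_force: 50.8
```

arm_command:
  rows:
    - [[0.05,0,0,0.003,0],[0.05,0,0,0,0],[0.05,0,0,0,0]]

```text
time: 17.75
position: [380.4, 222.3, 75.6]
eef_rot: [0.0, 0.964, 0.265, 0.001]
force: [1.6, -1.5, 1.0]
finger_gap: 56.5
grasp_force: 51.0
```

arm_command:
  rows:
    - [[0.05,0,0,0.002,0],[0.05,0,0,0,0],[0.05,0,0,0,0]]

```text
time: 18.05
position: [380.4, 222.3, 73.5]
eef_rot: [0.0, 0.964, 0.265, 0.0]
force: [3.3, -2.3, 2.4]
finger_gap: 56.4
grasp_force: 51.2
```

arm_command:
  rows:
    - [[0.06,0,0,0,0],[0.066,0,0,0,0],[0.074,0,0,0,0],[0.076,0,0,0,0],[0.076,0,0,-0.02,0],[0.076,0,0,-0.04,0],[0.076,0,0,-0.04,0],[0.076,0,0,-0.04,0]]

```text
time: 18.85
position: [378.9, 222.4, 214.4]
eef_rot: [-0.0, 0.964, 0.266, -0.001]
force: [0.6, -0.1, 0.1]
finger_gap: 76.1
grasp_force: 0.0
```

arm_command:
  rows:
    - [[0.076,0,0,-0.05,0],[0.076,0,0,-0.05,0],[0.076,0,0,-0.03,0],[0.076,0,0.035,0,0],[0.076,0,0.035,0,0],[0.076,0,0,0,0],[0.076,0,0,0,0],[0.076,0,0,0,0]]

```text
time: 19.65
position: [414.8, 163.0, 343.1]
eef_rot: [-0.0, 0.964, 0.266, -0.0]
force: [-1.5, 0.6, -0.3]
finger_gap: 76.1
grasp_force: 0.0
```

```bash
python3 - <<'E'
from h import *
from plant import env
s=env.state(); plan(s,[[433.3,-106,330],[433.3,-106,300],[433.3,-106,216]],30.7); d=env.snapshot("wrist"); np.save("st3.npy",s,allow_pickle=True)
u,v=proj(d,np.array([384,224,60.]),s); u0,v0=int(u-100),int(max(v-75,0)); print(u0,v0)
cv2.imwrite("pics/w9.png",cv2.resize(d["frame"][v0:v0+150,u0:u0+200],(800,600),interpolation=cv2.INTER_CUBIC))
E
```

```text
t 19.65 pos [414.8 163.  343.1] yaw 30.87 F [-1.52  0.6  -0.28] gap 76.1 gf 0.0 tilt [-0.0006  0.0003]
 turn tool z by 0.17
 to [433.3, -106, 330] tool shift [-121.5  240.8   13.1]
 to [433.3, -106, 300] tool shift [ 0.  0. 30.]
 to [433.3, -106, 216] tool shift [ 0.  0. 84.]
161 117
```

View pics/w9.png

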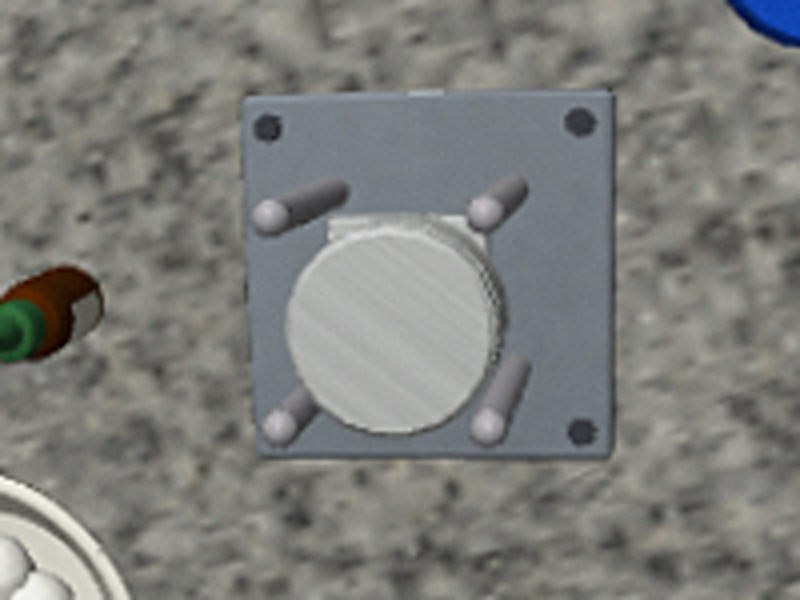

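The pot sits upright between the posts. In the crop its top centre is (393,328) and the post tops are (270,215), (485,211), (280,427), (488,427).

```bash
python3 - <<'E'
from h import *
from plant import env
s=np.load("st3.npy",allow_pickle=True).item(); d=env.snapshot("wrist")
f=lambda u,v,z:onz(d,161+u/4,117+v/4,z,s)[:2]
P=np.array([f(*q,93) for q in((270,215),(485,211),(280,427),(488,427))]); c=P.mean(0); print(P.round(1),c)
x=np.array([np.cos(np.radians(30.7)),np.sin(np.radians(30.7))]);y=np.array([x[1],-x[0]])
for z in(74,77,80):
  p=f(393,328,z); print(z,p.round(1),"dx",(p-c)@x,"dy",(p-c)@y)
E
```

```text
[[394.1 261.9]
 [422.2 214.6]
 [346.7 233.7]
 [374.6 186.7]] [384.39069994 224.21866063]
74 [380.1 221.4] dx -5.1819350483312645 dy 0.23688642935462645
77 [380.8 221.2] dx -4.650216102859143 dy 0.7617611539410662
80 [381.5 221. ] dx -4.1184971573870355 dy 1.2866358785275305
```

The visual offset of a held pot was biased: the pot actually sits at the TCP. It is about 4.4 mm off in −x, so I regrip it, nudge it +4.4 mm, and release.

arm_command:
  rows:
    - [[0.076,0,-0.035,0,0],[0.076,0,-0.035,0,0],[0.076,0,0,0.04,0],[0.076,0,0,0.04,0],[0.076,0,0,0.04,0],[0.076,0,0,0.03,0],[0.076,0,0,0.02,0],[0.076,0,0,0,0]]

```text
time: 20.55
position: [377.2, 222.2, 171.1]
eef_rot: [-0.0, 0.964, 0.267, -0.003]
force: [-1.4, 0.6, -0.1]
finger_gap: 76.0
grasp_force: 0.0
```

arm_command:
  rows:
    - [[0.076,0,0,0.03,0],[0.076,0,0,0.025,0],[0.076,0,0,0.025,0],[0.076,0,0,0.018,0],[0.076,0,0,0,0],[0.05,0,0,0,0],[0.05,0,0,0,0],[0.05,0,0,0,0]]

```text
time: 21.35
position: [380.6, 222.9, 76.6]
eef_rot: [-0.0, 0.964, 0.265, 0.001]
force: [-0.0, 1.5, 0.2]
finger_gap: 56.6
grasp_force: 45.3
```

arm_command:
  rows:
    - [[0.05,0,0,0,0],[0.05,0,0,-0.006,0],[0.05,0.002,0,-0.005,0],[0.05,0.002,0,0,0],[0.05,0,0,0,0],[0.05,0,0,0,0],[0.05,0,0,0,0]]

```text
time: 22.05
position: [382.7, 223.9, 85.9]
eef_rot: [0.0, 0.964, 0.265, -0.001]
force: [-0.8, 0.1, -8.5]
finger_gap: 56.6
grasp_force: 44.9
```

```bash
python3 -c "
from h import *;from plant import env
s=env.state();plan(s,[[384.4,224.2,77]],30.7)"
```

```text
t 22.05 pos [382.7 223.9  85.9] yaw 30.79 F [-0.82  0.13 -8.55] gap 56.6 gf 44.9 tilt [-0.001  -0.0006]
 turn tool z by 0.09
 to [384.4, 224.2, 77] tool shift [1.6 0.6 8.9]
```

arm_command:
  rows:
    - [[0.05,0.0016,0.0006,0,0],[0.05,0,0,0.004,0],[0.05,0,0,0.004,0],[0.05,0,0,0.002,0],[0.05,0,0,0,0],[0.05,0,0,0,0],[0.062,0,0,0,0],[0.07,0,0,0,0]]

```text
time: 22.85
position: [384.9, 224.8, 76.5]
eef_rot: [-0.0, 0.964, 0.266, 0.0]
force: [-0.1, 0.3, 0.7]
finger_gap: 69.9
grasp_force: 0.0
```

arm_command:
  rows:
    - [[0.076,0,0,0,0],[0.076,0,0,0,0],[0.076,0,0,-0.02,0],[0.076,0,0,-0.04,0],[0.076,0,0,-0.05,0],[0.076,0,0,-0.05,0],[0.076,0,0,-0.05,0],[0.076,0,0,-0.05,0]]

```text
time: 23.65
position: [384.2, 224.7, 337.9]
eef_rot: [0.0, 0.964, 0.266, -0.0]
force: [1.6, -1.5, 0.3]
finger_gap: 76.1
grasp_force: 0.0
```

arm_command:
  rows:
    - [[0.076,0,0.035,0,0],[0.076,0,0.035,0,0],[0.076,0,0,0,0],[0.076,0,0,0,0],[0.076,0,0,0,0],[0.076,0,0,0,0]]

```text
time: 24.25
position: [419.9, 165.6, 336.2]
eef_rot: [-0.0, 0.964, 0.267, -0.0]
force: [0.8, -0.1, 0.3]
finger_gap: 76.2
grasp_force: 0.0
```

```bash
cat > chk.py <<'E'
from h import *
from plant import env
import sys
# stack-top centre: bright low-sat blob circle at height z near carrier
z=float(sys.argv[1]); s=env.state(); d=env.snapshot("wrist"); im=d["frame"]
g=cv2.GaussianBlur(cv2.cvtColor(im,cv2.COLOR_BGR2GRAY),(3,3),0)
u,v=proj(d,np.array([384.4,224.2,z]),s); r=np.hypot(*(np.array(proj(d,np.array([384.4+29*.515,224.2-29*.857,z]),s))-(u,v))); print("expect",u,v,r)
c=cv2.HoughCircles(g,cv2.HOUGH_GRADIENT_ALT,1,5,param1=100,param2=0.5,minRadius=int(r*.85),maxRadius=int(r*1.15))
x=np.array([np.cos(np.radians(30.7)),np.sin(np.radians(30.7))]);y=np.array([x[1],-x[0]])
for a,b,q in (c[0] if c is not None else []):
    if np.hypot(a-u,b-v)<25: p=onz(d,a,b,z,s)[:2]-[384.4,224.2]; print("circle",a,b,q,"dx",p@x,"dy",p@y)
plan(s,[[433.3,-106,310],[433.3,-106,216]],30.7)
E
python3 chk.py 77
```

```text
expect 256.9702647477958 201.131552641489 27.649894981501774
circle 257.0 201.0 26.582647 dx 0.1389063289262208 dy 0.03613156150308909
t 24.25 pos [419.9 165.6 336.2] yaw 30.93 F [ 0.79 -0.11  0.3 ] gap 76.2 gf 0.0 tilt [-0.0003  0.0001]
 turn tool z by 0.23
 to [433.3, -106, 310] tool shift [-127.2  240.3   26.2]
 to [433.3, -106, 216] tool shift [ 0.  0. 94.]
```

C is centred. Now A.

arm_command:
  rows:
    - [[0.076,-0.021,0.04,0,0.2],[0.076,-0.021,0.04,0,0],[0.076,-0.021,0.04,0,0],[0.076,-0.022,0.04,0,0],[0.076,-0.021,0.04,0,0],[0.076,-0.021,0.04,0,0],[0.076,0,0,0.026,0],[0.076,0,0,0,0]]

```text
time: 25.1
position: [431.8, -106.9, 307.9]
eef_rot: [-0.002, 0.965, 0.263, -0.002]
force: [-0.7, 1.5, 0.0]
finger_gap: 75.9
grasp_force: 0.0
```

arm_command:
  rows:
    - [[0.076,0,0,0,0],[0.076,0,0,0,0],[0.076,0,0,0,0]]

```text
time: 25.4
position: [434.3, -105.7, 311.3]
eef_rot: [0.001, 0.964, 0.265, 0.001]
force: [-1.0, 0.2, 0.3]
finger_gap: 75.7
grasp_force: 0.0
```

```bash
python3 - <<'E'
from h import *
from plant import env
s=env.state(); plan(s,[[433.3,-106,216]],30.7); d=env.snapshot("wrist")
g=cv2.GaussianBlur(cv2.cvtColor(d["frame"],cv2.COLOR_BGR2GRAY),(3,3),0)
c=cv2.HoughCircles(g,cv2.HOUGH_GRADIENT_ALT,1,10,param1=100,param2=0.5,minRadius=30,maxRadius=80)
for u,v,r in c[0]: print(u,v,r,onz(d,u,v,219,s).round(1))
cv2.imwrite("pics/w10.png",d["frame"])
E
```

```text
t 25.4 pos [ 434.3 -105.7  311.3] yaw 30.73 F [-1.    0.17  0.32] gap 75.7 gf 0.0 tilt [ 0.0014 -0.001 ]
 turn tool z by 0.03
 to [433.3, -106, 216] tool shift [-1.  -0.3 95.3]
323.0 254.0 45.653038 [ 432.8 -106.7  219. ]
271.0 86.0 48.285744 [502.1 -31.8 219. ]
557.0 234.0 64.36611 [ 524.5 -236.6  219. ]
489.0 140.0 55.699314 [ 544.1 -155.8  219. ]
538.0 310.0 62.952457 [ 473.8 -262.1  219. ]
530.0 410.0 62.191547 [ 400.  -332.5  219. ]
531.0 213.0 34.91291 [ 524.1 -208.5  219. ]
523.0 297.0 52.95916 [ 475.4 -242.7  219. ]
485.0 289.0 58.352962 [ 465.7 -211.5  219. ]
239.0 175.0 45.84715 [449. -41. 219.]
523.0 313.0 35.50484 [ 466.  -251.7  219. ]
489.0 140.0 45.26756 [ 544.1 -155.8  219. ]
237.0 333.0 37.099026 [356.1 -86.3 219. ]
```

arm_command:
  rows:
    - [[0.076,-0.001,0,0.03,0],[0.076,0,0,0.03,0],[0.076,0,0,0.02,0],[0.076,0,0,0.015,0],[0.076,0,0,0,0],[0.076,0,0,0,0],[0.05,0,0,0,0],[0.05,0,0,0,0]]

```text
time: 26.25
position: [433.7, -107.2, 216.7]
eef_rot: [0.001, 0.965, 0.264, 0.001]
force: [-1.3, 1.1, 4.6]
finger_gap: 56.9
grasp_force: 41.9
```

arm_command:
  rows:
    - [[0.05,0,0,0,0],[0.05,0,0,0,0],[0.05,0,0,-0.02,0],[0.05,0,0,-0.03,0],[0.05,0,0,-0.04,0],[0.05,0,0,-0.04,0],[0.05,0,0,0,0],[0.05,0,0,0,0]]

```text
time: 27.05
position: [432.6, -107.6, 345.5]
eef_rot: [0.001, 0.965, 0.263, 0.0]
force: [-1.3, 0.3, -5.7]
finger_gap: 56.6
grasp_force: 46.2
```

```bash
python3 -c "
from h import *;from plant import env
s=env.state();plan(s,[[384.4,224.2,340],[384.4,224.2,140],[384.4,224.2,109]],30.7)"
```

```text
t 27.05 pos [ 432.6 -107.6  345.5] yaw 30.55 F [-1.34  0.26 -5.75] gap 56.6 gf 46.2 tilt [ 0.0007 -0.0021]
 turn tool z by -0.15
 to [384.4, 224.2, 340] tool shift [ 128.  -309.9    5.5]
 to [384.4, 224.2, 140] tool shift [  0.   0. 200.]
 to [384.4, 224.2, 109] tool shift [ 0.  0. 31.]
```

arm_command:
  rows:
    - [[0.05,0.016,-0.039,0,-0.15],[0.05,0.016,-0.039,0,0],[0.05,0.016,-0.038,0,0],[0.05,0.016,-0.039,0,0],[0.05,0.016,-0.039,0,0],[0.05,0.016,-0.039,0,0],[0.05,0.016,-0.038,0,0],[0.05,0.016,-0.039,0,0]]

```text
time: 27.85
position: [383.3, 224.6, 343.8]
eef_rot: [0.001, 0.964, 0.264, -0.001]
force: [1.2, -1.1, -4.5]
finger_gap: 57.2
grasp_force: 46.0
```

arm_command:
  rows:
    - [[0.05,0,0,0,0],[0.05,0,0,0.04,0],[0.05,0,0,0.04,0],[0.05,0,0,0.04,0],[0.05,0,0,0.04,0],[0.05,0,0,0.03,0],[0.05,0,0,0,0],[0.05,0,0,0,0]]

```text
time: 28.65
position: [383.2, 224.5, 154.7]
eef_rot: [-0.0, 0.964, 0.266, -0.002]
force: [1.0, 0.5, -4.1]
finger_gap: 56.7
grasp_force: 46.3
```

arm_command:
  rows:
    - [[0.05,0,0,0,0],[0.05,0,0,0,0]]

```text
time: 28.85
position: [385.6, 225.0, 156.8]
eef_rot: [-0.0, 0.964, 0.265, 0.001]
force: [0.1, 0.4, -3.6]
finger_gap: 56.6
grasp_force: 46.3
```

```bash
python3 -c "
from h import *;from plant import env
s=env.state();plan(s,[[384.4,224.2,110]],30.7)"
```

```text
t 28.85 pos [385.6 225.  156.8] yaw 30.71 F [ 0.06  0.4  -3.55] gap 56.6 gf 46.3 tilt [0.0028 0.0009]
 turn tool z by 0.01
 to [384.4, 224.2, 110] tool shift [-1.4  0.1 46.8]
```

arm_command:
  rows:
    - [[0.05,-0.001,0,0.02,0],[0.05,0,0,0.012,0],[0.05,0,0,0.008,0],[0.05,0,0,0,0],[0.05,0,0,0,0],[0.05,0,0,0,0]]

```text
time: 29.45
position: [384.0, 224.5, 115.8]
eef_rot: [-0.0, 0.964, 0.265, 0.0]
force: [0.3, -0.6, -4.9]
finger_gap: 57.0
grasp_force: 46.4
```

arm_command:
  rows:
    - [[0.05,0,0,0.003,0],[0.05,0,0,0,0],[0.05,0,0,0,0]]

```text
time: 29.75
position: [383.7, 224.0, 112.3]
eef_rot: [0.0, 0.964, 0.265, -0.0]
force: [-0.7, 0.0, -4.9]
finger_gap: 57.1
grasp_force: 46.4
```

arm_command:
  rows:
    - [[0.05,0,0,0.003,0],[0.05,0,0,0,0],[0.05,0,0,0,0]]

```text
time: 30.05
position: [383.5, 224.1, 109.2]
eef_rot: [-0.0, 0.964, 0.265, -0.0]
force: [-0.5, 1.2, -4.2]
finger_gap: 57.1
grasp_force: 46.4
```

arm_command:
  rows:
    - [[0.05,0,0,0.002,0],[0.05,0,0,0,0],[0.05,0,0,0,0]]

```text
time: 30.35
position: [383.7, 224.3, 107.4]
eef_rot: [-0.0, 0.964, 0.265, 0.0]
force: [-0.7, -0.3, -3.8]
finger_gap: 56.5
grasp_force: 46.7
```

arm_command:
  rows:
    - [[0.05,0,0,0.002,0],[0.05,0,0,0,0],[0.05,0,0,0,0]]

```text
time: 30.65
position: [383.8, 224.2, 105.4]
eef_rot: [-0.0, 0.964, 0.265, 0.0]
force: [-0.5, 0.2, -0.9]
finger_gap: 56.7
grasp_force: 46.7
```

arm_command:
  rows:
    - [[0.05,0,0,0.002,0],[0.05,0,0,0,0],[0.05,0,0,0,0]]

```text
time: 30.95
position: [383.7, 224.3, 103.4]
eef_rot: [-0.0, 0.964, 0.265, 0.0]
force: [-0.2, -0.9, 1.2]
finger_gap: 56.7
grasp_force: 46.7
```

arm_command:
  rows:
    - [[0.062,0,0,0,0],[0.07,0,0,0,0],[0.076,0,0,0,0],[0.076,0,0,0,0],[0.076,0,0,-0.02,0],[0.076,0,0,-0.04,0],[0.076,0,0,-0.05,0],[0.076,0,0,-0.05,0]]

```text
time: 31.75
position: [382.8, 224.1, 264.6]
eef_rot: [-0.0, 0.964, 0.266, -0.001]
force: [2.8, -0.6, 0.8]
finger_gap: 75.7
grasp_force: 0.0
```

arm_command:
  rows:
    - [[0.076,0,0,-0.04,0],[0.076,0,0,-0.04,0],[0.076,0,0.035,0,0],[0.076,0,0.035,0,0],[0.076,0,0,0,0],[0.076,0,0,0,0],[0.076,0,0,0,0],[0.076,0,0,0,0]]

```text
time: 32.55
position: [418.7, 165.0, 343.2]
eef_rot: [0.0, 0.964, 0.266, -0.0]
force: [-0.2, 0.0, -0.9]
finger_gap: 76.2
grasp_force: 0.0
```

```bash
sed -i 's/plan(s,.*/plan(s,[[501.8,-31,310],[501.8,-31,216]],30.7); cv2.imwrite("pics\/chk%d.png"%z,im)/' chk.py; python3 chk.py 106.5
```

```text
expect 253.13531310175037 204.0347986905613 29.28417955393705
circle 254.0 205.0 28.5222 dx -0.9702155387021522 dy 0.8308199144262369
t 32.55 pos [418.7 165.  343.2] yaw 30.87 F [-0.2   0.02 -0.92] gap 76.2 gf 0.0 tilt [-0.0001 -0.    ]
 turn tool z by 0.17
 to [501.8, -31, 310] tool shift [-28.6 211.   33.2]
 to [501.8, -31, 216] tool shift [ 0.  0. 94.]
```

A sits centred within about 1 mm. Now B.

arm_command:
  rows:
    - [[0.076,-0.006,0.042,0,0.15],[0.076,-0.006,0.042,0,0],[0.076,-0.006,0.043,0,0],[0.076,-0.006,0.042,0,0],[0.076,-0.005,0.042,0,0],[0.076,0,0,0.033,0],[0.076,0,0,0,0],[0.076,0,0,0,0]]

```text
time: 33.4
position: [501.4, -30.9, 310.4]
eef_rot: [-0.001, 0.964, 0.265, -0.0]
force: [-0.2, 0.2, 0.3]
finger_gap: 76.1
grasp_force: 0.0
```

arm_command:
  rows:
    - [[0.076,0,0,0,0],[0.076,0,0,0,0]]

```text
time: 33.6
position: [502.4, -31.2, 311.7]
eef_rot: [0.001, 0.964, 0.265, 0.001]
force: [-0.2, 0.1, 0.1]
finger_gap: 75.8
grasp_force: 0.0
```

```bash
python3 - <<'E'
from h import *
from plant import env
s=env.state(); plan(s,[[501.8,-31,216]],30.7); d=env.snapshot("wrist")
g=cv2.GaussianBlur(cv2.cvtColor(d["frame"],cv2.COLOR_BGR2GRAY),(3,3),0)
c=cv2.HoughCircles(g,cv2.HOUGH_GRADIENT_ALT,1,10,param1=100,param2=0.5,minRadius=40,maxRadius=55)
for u,v,r in c[0]: print(u,v,r,onz(d,u,v,219,s).round(1))
E
```

```text
t 33.6 pos [502.4 -31.2 311.7] yaw 30.71 F [-0.24  0.08  0.15] gap 75.8 gf 0.0 tilt [ 0.002  -0.0008]
 turn tool z by 0.01
 to [501.8, -31, 216] tool shift [-0.4 -0.5 95.7]
320.0 248.0 46.419937 [503.1 -28.8 219. ]
234.0 204.0 48.450024 [500.5  28.1 219. ]
563.0 337.0 48.615032 [ 535.6 -229.2  219. ]
78.0 268.0 47.93117 [401.1 111.  219. ]
410.0 159.0 51.000946 [575.2 -46.  219. ]
50.0 123.0 43.85663 [484.3 172.8 219. ]
```

arm_command:
  rows:
    - [[0.076,0.001,0,0.03,0],[0.076,0,0,0.03,0],[0.076,0,0,0.02,0],[0.076,0,0,0.015,0],[0.076,0,0,0,0],[0.076,0,0,0,0],[0.05,0,0,0,0],[0.05,0,0,0,0]]

```text
time: 34.45
position: [503.9, -31.7, 216.9]
eef_rot: [0.001, 0.965, 0.264, 0.001]
force: [-1.0, 0.3, 5.1]
finger_gap: 56.7
grasp_force: 42.1
```

arm_command:
  rows:
    - [[0.05,0,0,0,0],[0.05,0,0,0,0],[0.05,0,0,-0.02,0],[0.05,0,0,-0.03,0],[0.05,0,0,-0.04,0],[0.05,0,0,-0.04,0],[0.05,0,0,0,0],[0.05,0,0,0,0]]

```text
time: 35.25
position: [503.2, -32.2, 346.2]
eef_rot: [0.001, 0.965, 0.263, 0.001]
force: [-0.3, 0.3, -1.7]
finger_gap: 56.5
grasp_force: 42.9
```

```bash
python3 -c "
from h import *;from plant import env
s=env.state();plan(s,[[384.4,224.2,340],[384.4,224.2,175]],30.7)"
```

```text
t 35.25 pos [503.2 -32.2 346.2] yaw 30.55 F [-0.26  0.25 -1.7 ] gap 56.5 gf 42.9 tilt [ 0.0022 -0.0015]
 turn tool z by -0.15
 to [384.4, 224.2, 340] tool shift [  28.7 -281.1    6.2]
 to [384.4, 224.2, 175] tool shift [  0.   0. 165.]
```

arm_command:
  rows:
    - [[0.05,0.004,-0.04,0,-0.15],[0.05,0.004,-0.04,0,0],[0.05,0.004,-0.04,0,0],[0.05,0.004,-0.041,0,0],[0.05,0.004,-0.04,0,0],[0.05,0.004,-0.04,0,0],[0.05,0.005,-0.04,0,0],[0.05,0,0,0,0]]

```text
time: 36.05
position: [380.1, 229.6, 344.7]
eef_rot: [-0.001, 0.963, 0.27, -0.0]
force: [-0.2, -0.6, -0.3]
finger_gap: 56.8
grasp_force: 43.0
```

arm_command:
  rows:
    - [[0.05,0,0,0.04,0],[0.05,0,0,0.04,0],[0.05,0,0,0.04,0],[0.05,0,0,0.04,0],[0.05,0,0,0.01,0],[0.05,0,0,0,0],[0.05,0,0,0,0],[0.05,0,0,0,0]]

```text
time: 36.85
position: [385.4, 225.1, 177.0]
eef_rot: [-0.0, 0.964, 0.265, 0.002]
force: [0.5, 0.5, -0.1]
finger_gap: 57.0
grasp_force: 43.2
```

arm_command:
  rows:
    - [[0.05,0,0,0,0],[0.05,0,0,0,0]]

```text
time: 37.05
position: [385.0, 224.5, 176.3]
eef_rot: [0.0, 0.964, 0.265, 0.001]
force: [0.4, 0.2, -1.5]
finger_gap: 56.8
grasp_force: 43.2
```

```bash
python3 -c "
from h import *;from plant import env
s=env.state();plan(s,[[384.4,224.2,138]],30.7)"
```

```text
t 37.05 pos [385.  224.5 176.3] yaw 30.69 F [ 0.36  0.19 -1.52] gap 56.8 gf 43.2 tilt [0.0022 0.0002]
 turn tool z by -0.01
 to [384.4, 224.2, 138] tool shift [-0.6 -0.1 38.3]
```

arm_command:
  rows:
    - [[0.05,-0.0005,0,0.015,0],[0.05,0,0,0.01,0],[0.05,0,0,0.008,0],[0.05,0,0,0,0],[0.05,0,0,0,0],[0.05,0,0,0,0]]

```text
time: 37.65
position: [383.9, 224.5, 142.6]
eef_rot: [-0.0, 0.964, 0.265, 0.0]
force: [0.2, 0.1, -0.8]
finger_gap: 56.7
grasp_force: 43.2
```

arm_command:
  rows:
    - [[0.05,0,0,0.003,0],[0.05,0,0,0,0],[0.05,0,0,0,0]]

```text
time: 37.95
position: [383.7, 224.2, 139.3]
eef_rot: [0.0, 0.964, 0.265, 0.0]
force: [-0.3, -0.3, -0.6]
finger_gap: 56.7
grasp_force: 43.2
```

arm_command:
  rows:
    - [[0.05,0,0,0.002,0],[0.05,0,0,0,0],[0.05,0,0,0,0]]

```text
time: 38.25
position: [383.9, 224.3, 137.4]
eef_rot: [-0.0, 0.964, 0.265, 0.0]
force: [-0.5, -0.6, -0.1]
finger_gap: 56.8
grasp_force: 43.4
```

arm_command:
  rows:
    - [[0.05,0,0,0.002,0],[0.05,0,0,0,0],[0.05,0,0,0,0]]

```text
time: 38.55
position: [383.9, 224.3, 135.4]
eef_rot: [-0.0, 0.964, 0.265, 0.0]
force: [0.5, -0.3, 2.2]
finger_gap: 56.8
grasp_force: 43.4
```

arm_command:
  rows:
    - [[0.062,0,0,0,0],[0.07,0,0,0,0],[0.076,0,0,0,0],[0.076,0,0,0,0],[0.076,0,0,-0.02,0],[0.076,0,0,-0.04,0],[0.076,0,0,-0.05,0],[0.076,0,0,-0.05,0]]

```text
time: 39.35
position: [382.9, 224.3, 296.5]
eef_rot: [-0.0, 0.964, 0.266, -0.001]
force: [2.0, -0.7, 1.0]
finger_gap: 75.9
grasp_force: 0.0
```

arm_command:
  rows:
    - [[0.076,0,0,-0.04,0],[0.076,0,0,-0.02,0],[0.076,0,0.035,0,0],[0.076,0,0.035,0,0],[0.076,0,0,0,0],[0.076,0,0,0,0],[0.076,0,0,0,0],[0.076,0,0,0,0]]

```text
time: 40.15
position: [418.8, 165.2, 355.3]
eef_rot: [0.0, 0.964, 0.266, -0.0]
force: [-0.2, 0.5, 0.5]
finger_gap: 75.9
grasp_force: 0.0
```

```bash
python3 chk.py 139.5; python3 - <<'E'
from h import *
from plant import env
d=env.snapshot("side"); e=env.snapshot("scene")
cv2.imwrite("pics/b.png",np.hstack([cv2.resize(e["frame"][260:370,220:340],(400,400),interpolation=2),cv2.resize(d["frame"][190:320,150:350],(400,400),interpolation=2)]))
E
```

```text
expect 249.09234057430058 208.487628022818 30.961545916684607
circle 249.0 208.0 30.17124 dx 0.46134674670709486 dy -0.06869734299083291
circle 260.0 201.0 29.752691 dx 6.967190052547658 dy 10.535517485623112
t 40.15 pos [418.8 165.2 355.3] yaw 30.88 F [-0.16  0.47  0.51] gap 75.9 gf 0.0 tilt [-0.     -0.0001]
 turn tool z by 0.18
 to [501.8, -31, 310] tool shift [-28.8 211.1  45.3]
 to [501.8, -31, 216] tool shift [ 0.  0. 94.]
```

View pics/b.png

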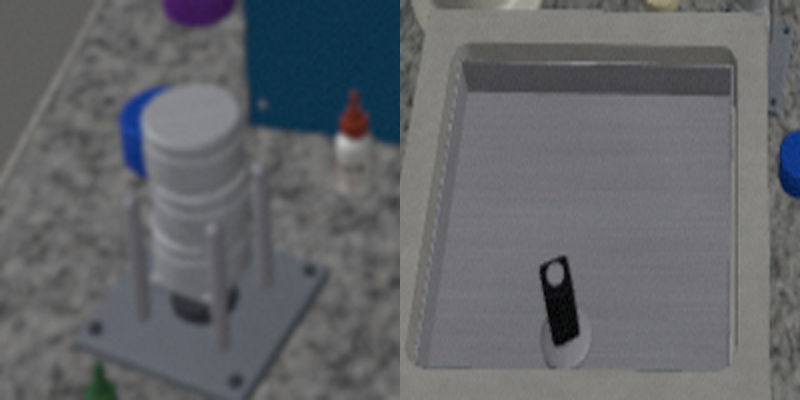

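The stack of three stands upright and centred. The tamper has been knocked aside: its foot is now near side pixel (233,300), closer to the tray wall. I look at it again from above.

arm_command:
  rows:
    - [[0.076,0,0,-0.04,0],[0.076,-0.014,0.046,0,0],[0.076,-0.014,0.046,0,0],[0.076,-0.014,0.046,0,0],[0.076,-0.014,0.046,0,0],[0.076,-0.014,0.046,0,0],[0.076,-0.014,0.046,0,0],[0.076,-0.014,0.046,0,0]]

```text
time: 41.1
position: [500.2, -164.6, 395.2]
eef_rot: [0.0, 0.964, 0.265, -0.0]
force: [0.5, 0.9, 0.2]
finger_gap: 75.8
grasp_force: 0.0
```

arm_command:
  rows:
    - [[0.055,0,0,0,0],[0.055,0,0,0,0],[0.055,0,0,0,0]]

```text
time: 41.4
position: [499.9, -161.1, 395.4]
eef_rot: [-0.0, 0.964, 0.266, 0.0]
force: [1.2, 0.8, 0.2]
finger_gap: 55.1
grasp_force: 0.0
```

```bash
python3 - <<'E'
from h import *
from plant import env
s=env.state(); d=env.snapshot("wrist"); np.save("st4.npy",s,allow_pickle=True); plan(s,[])
cv2.imwrite("pics/w11f.png",d["frame"])
u,v=proj(d,np.array([545,-232,230.]),s); u0,v0=int(np.clip(u-80,0,480)),int(np.clip(v-60,0,360)); print(u,v,u0,v0)
cv2.imwrite("pics/w11.png",cv2.resize(d["frame"][v0:v0+120,u0:u0+160],(800,600),interpolation=2))
E
```

```text
t 41.4 pos [ 499.9 -161.1  395.4] yaw 30.88 F [1.22 0.83 0.15] gap 55.1 gf 0.0 tilt [0.     0.0007]
 turn tool z by 0.0
427.8767804790591 219.6867139034731 347 159
```

View pics/w11.png

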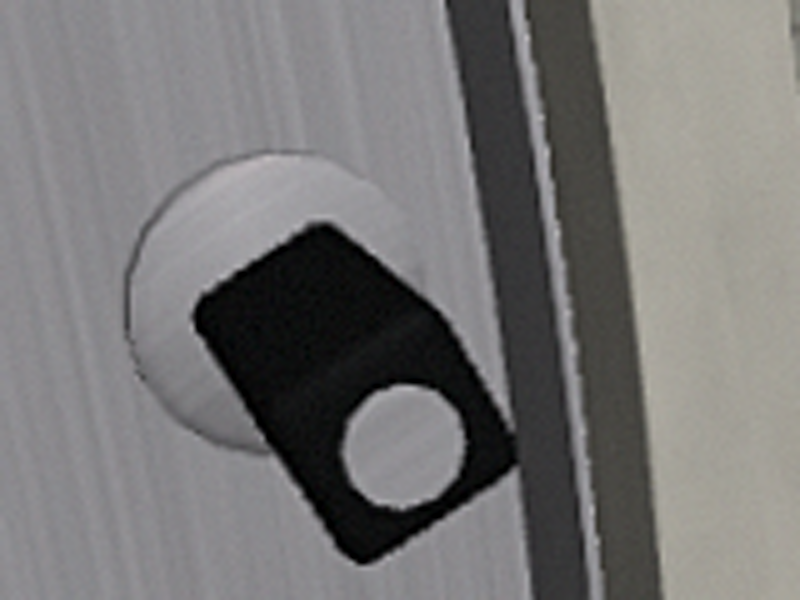

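In the crop, the tamper's top disc is at (404,446), its top-face corners are (440,315), (517,465), (360,563), (270,415), and its foot centre is (275,305).

```bash
python3 - <<'E'
from h import *
from plant import env
s=np.load("st4.npy",allow_pickle=True).item(); d=env.snapshot("wrist")
f=lambda u,v,z:onz(d,347+u/5,159+v/5,z,s)[:2]
print("disc",f(404,446,278),"foot",f(277,303,197))
P=np.array([f(*q,275) for q in((440,315),(517,465),(360,563),(270,415))]); e=np.diff(np.vstack([P,P[:1]]),axis=0)
print(P.mean(0),np.degrees(np.arctan2(e[:,1],e[:,0]))%90,np.linalg.norm(e,axis=1))
print("wall top", f(545,200,222),f(590,500,222))
E
```

```text
disc [ 530.97112067 -225.4797258 ] foot [ 531.21214212 -224.15759414]
[ 530.80626498 -225.60187995] [62.73557811 63.88920579 64.58959355 62.26614897] [25.30797074 26.2101975  26.07092943 27.04926619]
wall top [ 572.02167183 -246.07213443] [ 533.90584106 -284.84098905]
```

arm_command:
  rows:
    - [[0.046,0,0,0,-8.1],[0.046,0,0,0,-8.1],[0.046,0,0,0,-8.1],[0.046,0,0,0,-8.1],[0.046,0,0,0,0],[0.046,0,0,0,0]]

```text
time: 42.1
position: [499.8, -162.0, 395.5]
eef_rot: [0.0, 0.853, 0.523, -0.0]
force: [0.0, 0.3, 0.6]
finger_gap: 45.7
grasp_force: 0.0
```

```bash
python3 -c "
from h import *;from plant import env
s=env.state();plan(s,[[531,-225,320],[531,-225,257]],63.3);print(s['joints'].round(2))"
```

```text
t 42.1 pos [ 499.8 -162.   395.5] yaw 63.01 F [0.02 0.33 0.61] gap 45.7 gf 0.0 tilt [ 0.0002 -0.0004]
 turn tool z by -0.29
 to [531, -225, 320] tool shift [-42.3  56.1  75.5]
 to [531, -225, 257] tool shift [ 0.  0. 63.]
[ 1.31  0.41 -1.37  1.66  0.41  1.41 -0.58]
```

arm_command:
  rows:
    - [[0.046,-0.014,0.019,0.015,-0.3],[0.046,-0.014,0.019,0.02,0],[0.046,-0.014,0.018,0.02,0],[0.046,0,0,0.015,0],[0.046,0,0,0,0],[0.046,0,0,0,0],[0.046,0,0,0,0]]

```text
time: 42.8
position: [531.6, -224.3, 326.8]
eef_rot: [0.001, 0.85, 0.526, 0.0]
force: [-0.2, -0.5, -0.3]
finger_gap: 46.4
grasp_force: 0.0
```

```bash
python3 - <<'E'
from h import *;from plant import env
s=env.state();plan(s,[[531,-225,257]],63.3);print(s['joints'].round(2))
d=env.snapshot("wrist");im=d["frame"].copy()
cv2.imwrite("pics/w12.png",im[130:480,130:510])
E
```

```text
t 42.8 pos [ 531.6 -224.3  326.8] yaw 63.5 F [-0.19 -0.49 -0.33] gap 46.4 gf 0.0 tilt [ 0.0017 -0.0009]
 turn tool z by 0.2
 to [531, -225, 257] tool shift [-0.9 -0.2 69.8]
[ 1.23  0.56 -1.25  1.64  0.54  1.34 -0.56]
```

View pics/w12.png

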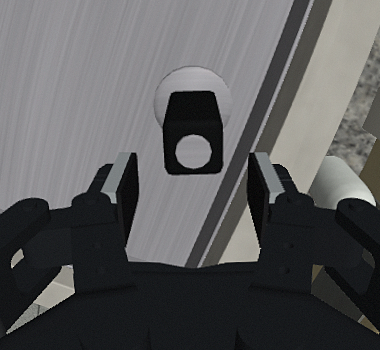

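The handle is square to the jaws and centred between them (crop x 192, jaw mid-line 193). I descend and grip.

arm_command:
  rows:
    - [[0.046,-0.001,0,0.02,0],[0.046,0,0,0.02,0],[0.046,0,0,0.02,0],[0.046,0,0,0.01,0],[0.046,0,0,0,0],[0.046,0,0,0,0],[0.02,0,0,0,0],[0.02,0,0,0,0]]
  squeeze: 70

```text
time: 43.65
position: [531.5, -226.3, 256.8]
eef_rot: [0.001, 0.851, 0.526, 0.001]
force: [-0.3, -0.0, 4.8]
finger_gap: 29.3
grasp_force: 69.1
```

arm_command:
  rows:
    - [[0.02,0,0,0,0],[0.02,0,0,0,0],[0.02,0,0,0,0],[0.02,0,0,-0.01,0],[0.02,0,0,-0.02,0],[0.02,0,0,0,0],[0.02,0,0,0,0]]

```text
time: 44.35
position: [530.6, -226.6, 285.3]
eef_rot: [0.0, 0.851, 0.526, -0.0]
force: [-0.4, 0.6, -3.1]
finger_gap: 29.3
grasp_force: 69.1
```

```bash
python3 -c "
from h import *;from plant import env
s=env.state();plan(s,[[384.4,224.2,400]]);print(s['joints'].round(2),s['wrist_torque'])"
```

```text
t 44.35 pos [ 530.6 -226.6  285.3] yaw 63.42 F [-0.44  0.61 -3.08] gap 29.3 gf 69.1 tilt [ 0.0002 -0.0005]
 turn tool z by 0.0
 to [384.4, 224.2, 400] tool shift [ 337.7 -332.4 -114.7]
[ 1.22  0.6  -1.21  1.69  0.58  1.27 -0.59] [-0.00561449  0.04294454  0.01955334]
```

arm_command:
  rows:
    - [[0.02,0,0,-0.02,0],[0.02,0,0,-0.035,0],[0.02,0,0,-0.025,0],[0.02,0,0,0,8.2],[0.02,0,0,0,8.2],[0.02,0,0,0,8.2],[0.02,0,0,0,8.1],[0.02,0,0,0,0]]

```text
time: 45.15
position: [530.0, -226.4, 364.4]
eef_rot: [-0.0, 0.964, 0.264, -0.001]
force: [0.8, -1.5, -2.6]
finger_gap: 29.2
grasp_force: 69.1
```

```bash
python3 -c "
from h import *;from plant import env
s=env.state();plan(s,[[384.4,224.2,360],[384.4,224.2,230]],30.7);print(s['joints'].round(2),s['wrist_torque'])"
```

```text
t 45.15 pos [ 530.  -226.4  364.4] yaw 30.66 F [ 0.75 -1.47 -2.64] gap 29.2 gf 69.1 tilt [-0.0017 -0.0003]
 turn tool z by -0.04
 to [384.4, 224.2, 360] tool shift [ 104.9 -461.8    4.4]
 to [384.4, 224.2, 230] tool shift [  0.   0. 130.]
[ 1.18  0.46 -1.13  1.59  0.42  1.37 -1.03] [0.02402269 0.01489022 0.00085481]
```

arm_command:
  rows:
    - [[0.02,0.009,-0.042,0,0],[0.02,0.009,-0.042,0,0],[0.02,0.01,-0.042,0,0],[0.02,0.01,-0.042,0,0],[0.02,0.01,-0.042,0,0],[0.02,0.01,-0.042,0,0],[0.02,0.01,-0.042,0,0],[0.02,0.01,-0.042,0,0]]

```text
time: 45.95
position: [424.7, 103.7, 364.7]
eef_rot: [0.001, 0.964, 0.267, -0.0]
force: [0.9, 0.1, -2.7]
finger_gap: 29.2
grasp_force: 69.3
```

arm_command:
  rows:
    - [[0.02,0.009,-0.042,0,0],[0.02,0.009,-0.042,0,0],[0.02,0.009,-0.042,0,0],[0.02,0,0,0,0],[0.02,0,0,0.04,0],[0.02,0,0,0.04,0],[0.02,0,0,0.03,0],[0.02,0,0,0,0]]

```text
time: 46.75
position: [381.8, 222.6, 251.6]
eef_rot: [0.0, 0.964, 0.267, -0.004]
force: [-0.7, 0.7, -1.9]
finger_gap: 28.8
grasp_force: 70.0
```

arm_command:
  rows:
    - [[0.02,0,0,0,0],[0.02,0,0,0,0],[0.02,0,0,0,0]]

```text
time: 47.05
position: [385.9, 224.8, 256.9]
eef_rot: [0.0, 0.964, 0.265, 0.002]
force: [-0.6, 1.4, -2.7]
finger_gap: 29.2
grasp_force: 70.0
```

```bash
python3 - <<'E'
from h import *;from plant import env
s=env.state();plan(s,[[384.4,224.2,212]],30.7)
e=env.snapshot("scene"); cv2.imwrite("pics/c.png",cv2.resize(e["frame"][200:380,200:360],(530,600),interpolation=2))
E
```

```text
t 47.05 pos [385.9 224.8 256.9] yaw 30.74 F [-0.64  1.39 -2.67] gap 29.2 gf 70.0 tilt [0.003  0.0007]
 turn tool z by 0.04
 to [384.4, 224.2, 212] tool shift [-1.6 -0.2 44.9]
```

View pics/c.png

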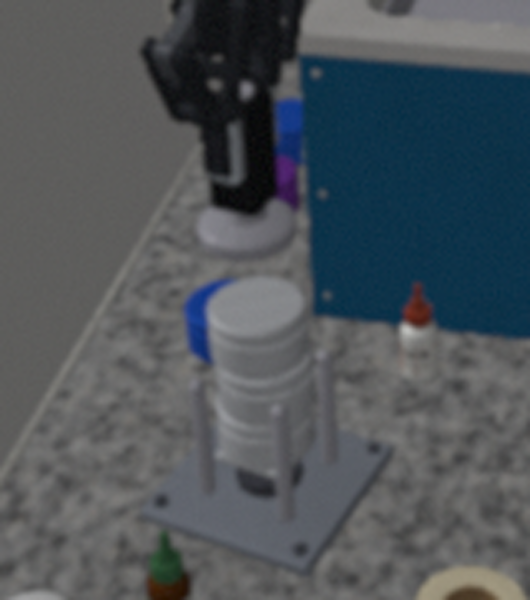

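The tamper hangs upright above the stack, with its foot at crop (246,225) and the stack top at (256,305), on the stack's axis line. I lower it.

arm_command:
  rows:
    - [[0.02,-0.001,0,0.02,0],[0.02,0,0,0.012,0],[0.02,0,0,0.006,0],[0.02,0,0,0,0],[0.02,0,0,0,0],[0.02,0,0,0,0]]

```text
time: 47.7
position: [384.2, 224.3, 217.9]
eef_rot: [-0.0, 0.964, 0.265, 0.0]
force: [-0.3, 0.1, -1.9]
finger_gap: 29.6
grasp_force: 70.0
```

arm_command:
  rows:
    - [[0.02,0,0,0.003,0],[0.02,0,0,0,0],[0.02,0,0,0.003,0],[0.02,0,0,0,0],[0.02,0,0,0,0]]

```text
time: 48.2
position: [383.8, 223.9, 211.2]
eef_rot: [-0.0, 0.964, 0.265, -0.0]
force: [0.4, 0.4, -2.7]
finger_gap: 29.3
grasp_force: 70.1
```

arm_command:
  rows:
    - [[0.02,0,0,0.002,0],[0.02,0,0,0,0],[0.02,0,0,0.002,0],[0.02,0,0,0,0],[0.02,0,0,0,0]]

```text
time: 48.7
position: [384.1, 224.0, 207.5]
eef_rot: [0.0, 0.964, 0.265, 0.0]
force: [0.8, -1.1, 1.2]
finger_gap: 29.1
grasp_force: 70.3
```

```bash
python3 -c "
from h import *;from plant import env
s=env.state();plan(s,[[384.4,224.2,200]],30.7);print(s['wrist_torque'])"
```

```text
t 48.7 pos [384.1 224.  207.5] yaw 30.74 F [ 0.79 -1.08  1.21] gap 29.1 gf 70.3 tilt [0.0003 0.0001]
 turn tool z by 0.04
 to [384.4, 224.2, 200] tool shift [ 0.4 -0.   7.5]
[-0.1701788  -0.03921484 -0.00161711]
```

arm_command:
  rows:
    - [[0.02,0,0,0.002,0],[0.02,0,0,0,0],[0.02,0,0,0.002,0],[0.02,0,0,0,0],[0.02,0,0,0,0]]

```text
time: 49.2
position: [384.1, 224.0, 203.5]
eef_rot: [0.0, 0.964, 0.265, 0.0]
force: [-0.3, -1.4, 6.2]
finger_gap: 29.5
grasp_force: 71.1
```

arm_command:
  rows:
    - [[0.02,0,0,0.001,0],[0.02,0,0,0,0],[0.02,0,0,0.001,0],[0.02,0,0,0,0],[0.02,0,0,0,0]]

```text
time: 49.7
position: [385.1, 225.0, 203.2]
eef_rot: [0.0, 0.964, 0.265, 0.001]
force: [-1.9, -3.1, 20.1]
finger_gap: 29.0
grasp_force: 72.8
```

arm_command:
  rows:
    - [[0.02,0,0,0.001,0],[0.02,0,0,0,0],[0.02,0,0,0,0]]

```text
time: 50.0
position: [385.8, 225.6, 202.9]
eef_rot: [0.0, 0.964, 0.265, 0.002]
force: [-2.5, -2.7, 26.7]
finger_gap: 29.1
grasp_force: 71.1
```

The force jump shows the plate has bottomed. I ease slightly and hold over a second.

arm_command:
  rows:
    - [[0.02,-0.0005,0,-0.0005,0],[0.02,0,0,0,0],[0.02,0,0,0,0],[0.02,0,0,0,0],[0.02,0,0,0,0],[0.02,0,0,0,0],[0.02,0,0,0,0],[0.02,0,0,0,0]]

```text
time: 50.8
position: [385.2, 225.1, 203.0]
eef_rot: [-0.0, 0.964, 0.265, 0.002]
force: [-2.3, -1.7, 21.9]
finger_gap: 29.2
grasp_force: 70.1
```

```bash
python3 -c "
from h import *;from plant import env
s=env.state();plan(s,[]);print(s['wrist_torque'])
e=env.snapshot('scene'); cv2.imwrite('pics/d.png',cv2.resize(e['frame'][230:370,220:340],(514,600),interpolation=2))"
```

```text
t 50.8 pos [385.2 225.1 203. ] yaw 30.76 F [-2.27 -1.7  21.85] gap 29.2 gf 70.1 tilt [0.004  0.0012]
 turn tool z by 0.0
[-0.72808377  0.5830642   0.05208943]
```

View pics/d.png

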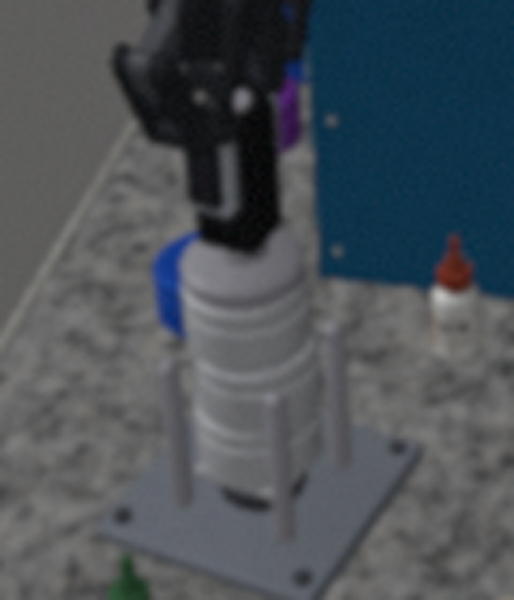

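arm_command:
  rows:
    - [[0.02,0,0,0,0],[0.02,0,0,0,0],[0.02,0,0,0,0],[0.02,0,0,0,0]]

```text
time: 51.25
position: [385.2, 225.2, 203.0]
eef_rot: [-0.0, 0.964, 0.265, 0.002]
force: [-1.0, -1.2, 22.2]
finger_gap: 29.2
grasp_force: 70.1
```

Everything looks level and flush. As a margin I add a gentler hold, just bottomed, with less side load.

arm_command:
  rows:
    - [[0.02,-0.0003,0,-0.0008,0],[0.02,0,0,-0.0007,0],[0.02,0,0,0,0],[0.02,0,0,0,0],[0.02,0,0,0,0],[0.02,0,0,0,0],[0.02,0,0,0,0],[0.02,0,0,0,0]]

```text
time: 52.05
position: [384.4, 224.4, 203.3]
eef_rot: [-0.0, 0.964, 0.265, 0.002]
force: [-0.1, 0.0, 8.3]
finger_gap: 29.7
grasp_force: 68.5
```

```bash
python3 -c "
from h import *;from plant import env
T=[]
for i in range(6): env.snapshot('side'); s=env.state(); T.append(np.r_[s['force'],s['wrist_torque']])
print(np.mean(T,0).round(2)); plan(s,[])"
```

```text
[ 0.57 -0.7   8.85 -0.14 -0.23  0.03]
t 52.35 pos [384.5 224.5 203.3] yaw 30.75 F [ 0.6  -0.78  8.49] gap 29.0 gf 68.5 tilt [0.0028 0.0016]
 turn tool z by 0.0
```

arm_command:
  rows:
    - [[0.02,0,0,-0.004,0],[0.02,0,0,-0.006,0],[0.02,0,0,-0.01,0],[0.02,0,0,-0.03,0],[0.02,0,0,-0.04,0],[0.02,0,0,-0.04,0],[0.02,0,0,-0.03,0],[0.02,0,0,0,0]]

```text
time: 53.15
position: [384.4, 224.8, 365.5]
eef_rot: [0.001, 0.964, 0.265, 0.003]
force: [-0.1, -0.1, -3.1]
finger_gap: 29.3
grasp_force: 69.9
```

arm_command:
  rows:
    - [[0.02,-0.012,0.046,0,0],[0.02,-0.012,0.046,0,0],[0.02,-0.012,0.046,0,0],[0.02,-0.012,0.046,0,0],[0.02,-0.012,0.046,0,0],[0.02,-0.012,0.046,0,0],[0.02,-0.012,0.046,0,0],[0.02,-0.011,0.045,0,0]]

```text
time: 53.95
position: [487.8, -140.7, 360.6]
eef_rot: [-0.001, 0.964, 0.265, -0.001]
force: [-0.1, 0.4, -1.1]
finger_gap: 29.4
grasp_force: 70.4
```

arm_command:
  rows:
    - [[0.02,0,0,0,0],[0.02,0,0,0.03,0],[0.02,0,0,0.03,0],[0.02,0,0,0.02,0],[0.02,0,0,0,0],[0.02,0,0,0,0]]

```text
time: 54.55
position: [488.1, -138.0, 281.9]
eef_rot: [-0.001, 0.964, 0.265, -0.001]
force: [-0.0, -0.1, -0.9]
finger_gap: 29.1
grasp_force: 70.2
```

```bash
python3 -c "
from h import *;from plant import env
s=env.state();plan(s,[[490,-140,257.5]],30.7)"
```

```text
t 54.55 pos [ 488.1 -138.   281.9] yaw 30.79 F [-0.02 -0.14 -0.9 ] gap 29.1 gf 70.2 tilt [-0.0016  0.0012]
 turn tool z by 0.09
 to [490, -140, 257.5] tool shift [ 0.6  2.7 24.4]
```

arm_command:
  rows:
    - [[0.02,0,0,0.012,0],[0.02,0,0,0.006,0],[0.02,0,0,0.003,0],[0.02,0,0,0,0],[0.02,0,0,0,0]]

```text
time: 55.05
position: [488.8, -138.6, 261.6]
eef_rot: [0.0, 0.964, 0.265, 0.0]
force: [0.8, -1.4, -1.9]
finger_gap: 29.4
grasp_force: 70.5
```

arm_command:
  rows:
    - [[0.02,0,0,0.002,0],[0.02,0,0,0,0],[0.02,0,0,0,0]]

```text
time: 55.35
position: [488.7, -138.7, 259.5]
eef_rot: [0.0, 0.964, 0.265, 0.0]
force: [0.1, -0.4, -2.7]
finger_gap: 29.2
grasp_force: 70.5
```

arm_command:
  rows:
    - [[0.02,0,0,0.001,0],[0.02,0,0,0,0],[0.02,0,0,0,0]]

```text
time: 55.65
position: [488.7, -138.7, 258.4]
eef_rot: [-0.0, 0.964, 0.265, 0.0]
force: [-0.7, 0.7, -3.4]
finger_gap: 29.2
grasp_force: 70.5
```

arm_command:
  rows:
    - [[0.02,0,0,0.001,0],[0.02,0,0,0,0],[0.02,0,0,0,0]]

```text
time: 55.95
position: [488.6, -138.6, 257.3]
eef_rot: [-0.0, 0.964, 0.265, -0.0]
force: [-0.4, 0.1, -2.3]
finger_gap: 29.2
grasp_force: 70.5
```

arm_command:
  rows:
    - [[0.02,0,0,0.001,0],[0.02,0,0,0,0],[0.02,0,0,0,0]]

```text
time: 56.25
position: [488.8, -138.6, 256.7]
eef_rot: [0.0, 0.964, 0.265, 0.0]
force: [-1.8, 0.7, 3.6]
finger_gap: 29.1
grasp_force: 71.0
```

arm_command:
  rows:
    - [[0.02,0,0,0.0005,0],[0.02,0,0,0,0],[0.02,0,0,0,0]]

```text
time: 56.55
position: [488.8, -138.6, 256.7]
eef_rot: [0.0, 0.964, 0.265, 0.0]
force: [-3.6, 0.6, 8.6]
finger_gap: 29.0
grasp_force: 72.0
```

It's on the floor. I ease the load, release, lift and check.

arm_command:
  rows:
    - [[0.02,0,0,-0.0008,0],[0.02,0,0,0,0],[0.036,0,0,0,0],[0.042,0,0,0,0],[0.046,0,0,0,0],[0.05,0,0,0,0],[0.05,0,0,-0.02,0],[0.05,0,0,-0.04,0]]

```text
time: 57.35
position: [486.7, -138.6, 315.0]
eef_rot: [-0.002, 0.964, 0.265, -0.002]
force: [0.7, -1.1, 0.4]
finger_gap: 50.0
grasp_force: 0.0
```

arm_command:
  rows:
    - [[0.05,0,0,-0.05,0],[0.05,0,0,-0.05,0],[0.05,0,0,0,0],[0.05,0,0,0,0],[0.05,0,0,0,0],[0.05,0,0,0,0]]

```text
time: 57.95
position: [487.9, -138.7, 415.3]
eef_rot: [-0.001, 0.964, 0.265, -0.001]
force: [-0.2, 0.7, 0.2]
finger_gap: 50.3
grasp_force: 0.0
```

```bash
python3 - <<'E'
from h import *
from plant import env
d=env.snapshot("side"); e=env.snapshot("scene"); plan(env.state(),[])
cv2.imwrite("pics/z.png",np.hstack([cv2.resize(e["frame"][130:400,210:510],(440,400),interpolation=2),cv2.resize(d["frame"][190:320,150:350],(360,400),interpolation=2)]))
E
```

```text
t 58.05 pos [ 488.1 -138.6  415.6] yaw 30.75 F [ 0.51 -0.43 -0.28] gap 50.1 gf 0.0 tilt [-0.0017  0.001 ]
 turn tool z by 0.0
```

View pics/z.png

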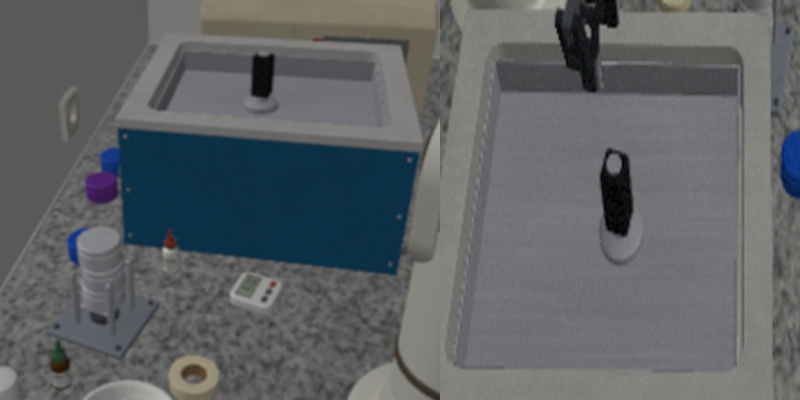

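The stack stands upright in the carrier at (100,270). The tamper stands upright in the tray at (262,90), both droppers are in place, and the robot is clear. I hand it in.

```bash
python3 -c "
from plant import env
print(env.job_done())"
```

```text
the job is handed in; nothing more can be done
None
```

I handed the job in: three pots were present and are stacked upright on the plate, heaviest at the bottom. The tamper pressed the plate to its stop (judged from the force jump), held it for over a second, and now stands upright in the tray; the hand-in gave no verdict.

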